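Pack the radiator repair kit and shut its lapped leaves

TASK

Pack up the repair kit: tip over the bottle that was left standing in the open steel chest so that it lies on its side in its own front lane, and put every loose hand tool that lies on the bench to the right of the chest (cold chisel, spanner, centre punch, brush, paint marker, as many as there are) into the chest's wide back lane. When everything is in, shut the two leaves fully so that their edges lap: first the left one, whose edge is stepped down, then the right one, whose flange lies over that step. Leave the solder spool, the roll of thread tape and everything else on the bench where it is.

Things in the scene. Friction and masses are not known exactly. Their poses are not given: they have to be found in the camera images.
- chest: grey sheet-steel kit chest fixed to the bench, open at the top between two raised leaves; 137 mm deep (x), 176 mm long (y), walls 3 mm, rim 60 mm high. Origin: centre of its underside; x away from the robot, y left along the bench, z up. Inside 131 x 170 mm, floor at z = 4 mm; a divider 3 mm thick at x = -15.5 mm, top at z = 33 mm, parts the front and back lanes
- bottle_lane (a point): middle of the floor of the chest's front lane, for the bottle: 48 mm wide (chest x -65 to -17 mm), 170 mm long; axes as the chest. A toolbox 0.15 m high stands close outside the front half of the left leaf
- tool_lane (a point): middle of the floor of the chest's back lane, for the tools, which lie lengthwise (along y) side by side or on one another: 79 mm wide (chest x -14 to +65 mm), 170 mm long; axes as the chest. A rack of three tubes 0.14 to 0.16 m high, with rods in them, stands close outside the back half of the right leaf
- rebated_leaf (a joint): hinge of the left leaf, rad: 0 shut, 1.68 to 1.84 (standing, leaning outward) at the start, at most 2.05. A steel pan 149 mm wide (chest x), 98 mm from hinge to free edge, 10 mm thick; its last 20 mm is a tongue 4 mm thick at its underside, stepped 6 mm down from the outside face. Stiff hinge: stays where it is left, takes 1 to 4 N at the edge to move
- flanged_leaf (a joint): hinge of the right leaf, rad: 0 shut, 1.68 to 1.84 at the start, at most 2.05. Same pan and stiff hinge, 95 mm from hinge to free edge; its last 20 mm is a flange 4 mm thick at its outside face, which lies over the left leaf's tongue when both are shut. If it is shut first, the left leaf rests on the flange and stays 0.12 rad ajar
- rebated_leaf_hinge (a point): point on the left leaf's hinge line, at mid depth of the chest, 62 mm above the bench, 88 mm left of the chest's centre
- flanged_leaf_hinge (a point): point on the right leaf's hinge line, at mid depth of the chest, 62 mm above the bench, 88 mm right of the chest's centre
- rebated_leaf_edge (a point): middle of the free edge of the left leaf, moves with it
- flanged_leaf_edge (a point): middle of the free edge of the right leaf, moves with it
- bottle_left: white bottle, black cap, 100 mm tall, 0.12 kg: body 44 mm across up to 66 mm, then a sloping shoulder, cap 22 mm across from 84 mm; balances 45 mm up. One of the two bottles is there, the other absent. Stands upright at the left end of the front lane, about 18 mm from the end wall; it has room to fall only to the right, along the lane. Origin: centre of its base, z along its axis to the cap
- bottle_right: white bottle, black cap, 100 mm tall, 0.12 kg: body 44 mm across up to 66 mm, then a sloping shoulder, cap 22 mm across from 84 mm; balances 45 mm up. One of the two bottles is there, the other absent. Stands upright at the right end of the front lane, about 18 mm from the end wall; it has room to fall only to the left, along the lane. Origin: centre of its base, z along its axis to the cap
- chisel: steel cold chisel, 18 x 148 x 17 mm, lying; origin under its middle, y along it; heaviest and thickest from y = -36 to +74 mm, balances at about y = +19 mm; 0.24 kg. May be absent
- spanner: steel combination spanner, 20 x 147 x 8 mm, lying; origin under its middle, y along it; shank 10 mm wide, 5 mm thick, 1 to 6 mm above its underside; balances at its middle; 0.1 kg. May be absent
- punch: steel centre punch, a plain rod 10 mm across and 100 mm long, lying; origin under its middle, y along it; balances near its middle; 0.07 kg. May be absent
- brush: acid brush with tin handle, 12 x 141 x 8 mm, lying; origin under its middle, y along it; handle is an 8 mm rod from y = -44 to +70 mm, balances at about y = +13 mm; 0.02 kg. May be absent
- paint_marker: paint marker pen, 14 x 126 x 14 mm, lying; origin under its middle, y along it; balances near its middle; 0.02 kg. May be absent
- spool: bystander: black spool of solder, 62 mm across, 40 mm high, on the bench between the chest and the tools; origin under its middle
- tape_roll: bystander: white roll of thread tape, 53 mm across, 14 mm high, on the bench beyond the tools; origin under its middle

How it is judged:
On the way, in this order (a step that is already met when the one before it is completed fails the run):
1. the bottle lies on its side in the front lane and every tool that is there lies in the back lane, both leaves still open (angle between bottle_left's own z axis and vertical between 1.4 and 1.75 rad and x of bottle_left in the frame of chest between -0.067 and -0.014 m and z of bottle_left in the frame of chest between 0 and 0.04 m and y of bottle_left in the frame of chest between -0.088 and 0.088 m and angle between bottle_right's own z axis and vertical between 1.4 and 1.75 rad and x of bottle_right in the frame of chest between -0.067 and -0.014 m and z of bottle_right in the frame of chest between 0 and 0.04 m and y of bottle_right in the frame of chest between -0.088 and 0.088 m and x of chisel in the frame of chest between -0.019 and 0.07 m and y of chisel in the frame of chest between -0.045 and 0.045 m and z of chisel in the frame of chest between 0 and 0.05 m and x of spanner in the frame of chest between -0.019 and 0.07 m and y of spanner in the frame of chest between -0.045 and 0.045 m and z of spanner in the frame of chest between 0 and 0.05 m and x of punch in the frame of chest between -0.019 and 0.07 m and y of punch in the frame of chest between -0.045 and 0.045 m and z of punch in the frame of chest between 0 and 0.05 m and x of brush in the frame of chest between -0.019 and 0.07 m and y of brush in the frame of chest between -0.045 and 0.045 m and z of brush in the frame of chest between 0 and 0.05 m and x of paint_marker in the frame of chest between -0.019 and 0.07 m and y of paint_marker in the frame of chest between -0.045 and 0.045 m and z of paint_marker in the frame of chest between 0 and 0.05 m and value of joint each of rebated_leaf, flanged_leaf above 0.3 rad), for 0.2 s.
2. the left, rebated leaf is shut while the right, flanged leaf is still open (value of joint rebated_leaf below 0.04 rad and value of joint flanged_leaf above 0.3 rad), for 0.2 s.
3. the right, flanged leaf is shut over it (value of joint each of rebated_leaf, flanged_leaf below 0.04 rad), for 0.2 s.
At the end, for the whole second after the job is handed in: Both leaves are shut to within 0.04 rad, the flange over the rebate; the bottle lies (axis within 10 degrees of level) in the front lane; every tool that was there lies inside the back lane; all at rest (all of step 3 and angle between bottle_left's own z axis and vertical between 1.4 and 1.75 rad and x of bottle_left in the frame of chest between -0.067 and -0.014 m and z of bottle_left in the frame of chest between 0 and 0.04 m and y of bottle_left in the frame of chest between -0.088 and 0.088 m and angle between bottle_right's own z axis and vertical between 1.4 and 1.75 rad and x of bottle_right in the frame of chest between -0.067 and -0.014 m and z of bottle_right in the frame of chest between 0 and 0.04 m and y of bottle_right in the frame of chest between -0.088 and 0.088 m and x of chisel in the frame of chest between -0.019 and 0.07 m and y of chisel in the frame of chest between -0.045 and 0.045 m and z of chisel in the frame of chest between 0 and 0.05 m and x of spanner in the frame of chest between -0.019 and 0.07 m and y of spanner in the frame of chest between -0.045 and 0.045 m and z of spanner in the frame of chest between 0 and 0.05 m and x of punch in the frame of chest between -0.019 and 0.07 m and y of punch in the frame of chest between -0.045 and 0.045 m and z of punch in the frame of chest between 0 and 0.05 m and x of brush in the frame of chest between -0.019 and 0.07 m and y of brush in the frame of chest between -0.045 and 0.045 m and z of brush in the frame of chest between 0 and 0.05 m and x of paint_marker in the frame of chest between -0.019 and 0.07 m and y of paint_marker in the frame of chest between -0.045 and 0.045 m and z of paint_marker in the frame of chest between 0 and 0.05 m and linear speed of each of chisel, spanner, punch, brush, paint_marker, bottle_left, bottle_right below 0.02 m/s); the robot touches nothing.
It fails at once if the solder spool or the roll of thread tape is moved by more than 40 mm (distance of any of spool, tape_roll from where it was at the start of the episode above 0.04 m).
Of bottle_left, bottle_right only 1 to 1 are there at a start; the rules pass over those that are not, and their reading is None.
Of chisel, spanner, punch, brush, paint_marker only 3 to 5 are there at a start; the rules pass over those that are not, and their reading is None.
At some moment in a run one of chisel, spanner, paint_marker may be knocked a few centimetres aside while the robot is not near it.
Once in a run the grip may slacken for a moment while it holds something.
It also fails if it takes over 210 s, if anything falls off the work surface, if the arm or the gripper's body presses on something with over 40 N, if the wrist force passes 120 N, or if a joint passes its speed limit or range.

ROBOT

A 6-joint arm with a two-finger parallel gripper is mounted at the origin on the work surface; the furniture and walls round the work are solid. World frame = base frame: x ahead of the robot, y to its left, z up, the work surface at z = 0. Lengths are in m, angles in rad, forces in N, time in s.
With the tool pointing down it reaches from about 0.375 to 0.825 m from the base axis. Payload 5.5 kg.
Tool frame: the origin (TCP) lies between the finger pads; the fingertips stand 25 mm ahead of it and the grasp point (between the pads) lies 6 mm ahead of it; z points along the fingers, y is the line along which they close (so a half turn about z gives the same grasp; the last joint's range is limited). The gripper opens to 85 mm and grips with 20 to 120 N. Pads are 22 mm wide; open, the fingers measure 114 mm over their backs; the gripper's body (76 mm by 85 mm) begins 54 mm behind the grasp point. The pads swing forward as they close: fully open they stand 13 mm farther back than shut.
Start: joints at [-1.262, 0.314, -0.047, 1.21, 0, 1.571], TCP at [0.182, -0.572, 0.256] pointing down, gripper open.
Joint ranges: [-2.67, 2.67], [-0.69, 1.73], [-1.03, 1.25], [-2.08, 2.16], [-1.42, 1.45], [-3.14, 3.14]. Speed limits (rad/s): [2.39, 2.39, 3.01, 3.14, 3.14, 3.14].

INTERFACE

Orientations are given as a 3x3 rotation matrix whose columns are the frame's x, y, z axes.
In Python, from rig import state, grab_frame, hand_in gives the robot as it stands.
- The arm moves only by the tool move_arm, never from a script. Its argument "moves" is a list of rows, each an object with "travel": the shift along the tool's x, y, z in m, a list of three; "twist": the turn about the tool's z in degrees. A call has 1 to 20 rows; each row shifts and turns the commanded pose from where the row before left it, along the tool's axes as they then stand; what a row does not reach is not made up. A row lasts 1/8 s, in which the tool goes at most 62.5 mm and 10.7 degrees, less where a joint would pass 70% of its speed; a pose out of reach is approached as far as the arm can. A call is refused whole if a number of a shift passes 0.0625 or a number of a turn 10.7, either way. A call with a gripper value outside its range is refused whole. "fingers" is the closure, from -1 (fully open) to 1 (shut), set as the call begins (left out, the last holds). The fingers move at their own pace and stop on an object; "newtons" is the grip in N (left out, the last holds). Time passes only in rows, so rows that do not move let the fingers close. It gives the time, the measured TCP pose, the force, the opening and the grip force at its end, in the units of the state.
- state(): the state, without advancing time (a new reading comes with each control period).
- grab_frame(name): name is "scene" or "top"; returns a dict with "img" (420x560x3 uint8, red, green, blue), "z_map" (420x560 float32, m along the optical axis (not along the pixel's ray), 0 where there is no reading), "fx", "fy", "cx", "cy" (pixels), "cam_to_world" (4x4, takes a point from camera to world coordinates). Camera axes: x right, y up, looking along -z (the intrinsics and any distortion apply to the point x, -y, -z); pixel columns grow to the right and rows downward; lengths in m; the calibration is good to about 2 mm. A picture is of the moment at which its call begins.
- hand_in(): hands the job in; it is judged then, once.
The state is a dict: "clock": time; "q": joint angles; "joint_vel": joint speeds; "joint_efforts": joint torques, N m; "tcp_pos": TCP position; "ee_rot": TCP orientation; "wrist_force": force on the tool from outside, world axes, zero at the start; "torque": the same for the moment, N m; "grip_width": finger opening in m; "finger_force": force on a finger pad.
Only numpy, scipy, OpenCV 4.12 (cv2) and the standard library are available. Lean on these libraries where they do the work, as an engineer would, in place of code of your own. Each camera call takes 0.05 s, during which the arm holds its last target. There are 200 camera calls.

## Working session

There is one attempt and no reset: what is moved stays moved. The work goes in short steps, Python scripts to look and compute and a tool call to move; the robot and the scene stay as the last step left them, time stands still between calls to the robot, and variables do not carry over. Pictures are saved under pics/ and viewed, at most 14 in all, crops included, and the job is handed in when it is done.

Besides the shell and the picture viewer there is one more tool, called after "Request:" in YAML: its name, and indented under it one key for each argument. move_arm: Moves the arm, as the interface text tells. Its arguments: {"type":"object","properties":{"moves":{"type":"array","items":{"type":"object","properties":{"travel":{"type":"array","items":{"type":"number"}},"twist":{"type":"number"}}}},"fingers":{"type":"number"},"newtons":{"type":"number"}},"required":["moves"]}

```bash
mkdir -p pics; ls
cat > h.py <<'E'
import numpy as np, cv2
from rig import state, grab_frame, hand_in
def cloud(f):
    z=f["z_map"]; v,u=np.mgrid[:z.shape[0],:z.shape[1]]
    p=np.stack([(u-f["cx"])/f["fx"]*z,-(v-f["cy"])/f["fy"]*z,-z,np.ones_like(z)],-1)
    w=p@np.array(f["cam_to_world"]).T
    w=w[...,:3]; w[z==0]=np.nan
    return w
def save(f,n,crop=None,s=1):
    im=f["img"][...,::-1]
    if crop: a,b,c,d=crop; im=im[b:d,a:c]
    cv2.imwrite("pics/"+n+".png",cv2.resize(im,None,fx=s,fy=s,interpolation=cv2.INTER_CUBIC))
E
python3 - <<'E'
from h import *
for n in("scene","top"):
    f=grab_frame(n); save(f,n+"0"); np.savez(n+"0.npz",w=cloud(f),img=f["img"])
    print(n,[k for k in f],f["fx"],f["cx"],f["cy"],np.round(f["cam_to_world"],3).tolist())
s=state(); print(s)
E
```

```text
pics
scene ['img', 'z_map', 'fx', 'fy', 'cx', 'cy', 'cam_to_world'] 420.1590440437096 281.8857457178552 211.16251120387525 [[-0.658, 0.342, -0.671, -0.383], [-0.753, -0.33, 0.57, 0.467], [-0.026, 0.88, 0.474, 0.639], [0.0, 0.0, 0.0, 1.0]]
top ['img', 'z_map', 'fx', 'fy', 'cx', 'cy', 'cam_to_world'] 413.4265354017377 286.26781785758027 208.31867021548234 [[-0.016, 0.984, -0.177, 0.28], [-0.999, -0.021, -0.031, -0.242], [-0.034, 0.176, 0.984, 1.054], [0.0, 0.0, 0.0, 1.0]]
{'clock': 0.1, 'q': array([-1.26199115e+00,  3.14161828e-01, -4.79882837e-02,  1.21021084e+00,
        2.32979012e-05,  1.57082147e+00]), 'joint_vel': array([ 0.00037139, -0.00106739,  0.00246614, -0.00024125, -0.00018556,
        0.00067816]), 'joint_efforts': array([-1.31789534e-06, -5.40767491e+01,  3.40540373e+01,  1.12322121e-02,
        6.05363380e-05,  7.84368581e-06]), 'tcp_pos': array([ 0.18220952, -0.57114732,  0.25551282]), 'ee_rot': array([[ 9.52705035e-01,  3.03896216e-01, -4.53325187e-04],
       [ 3.03896553e-01, -9.52703858e-01,  1.49769282e-03],
       [ 2.32585255e-05, -1.56462345e-03, -9.99998776e-01]]), 'wrist_force': array([-0.06979887, -0.78759512,  0.09665059]), 'torque': array([-0.02624005,  0.06063554,  0.02235383]), 'finger_force': 0.0, 'grip_width': 0.08558719032104709}
```

View pics/scene0.png

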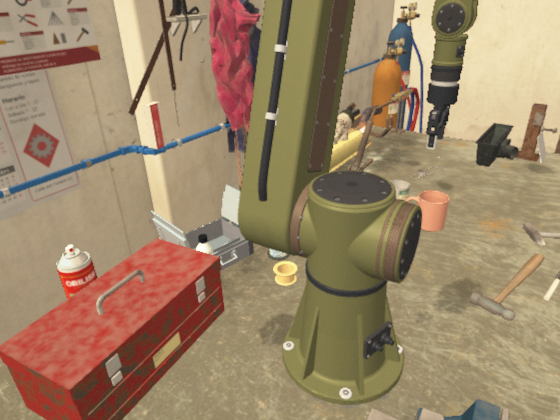

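View pics/top0.png

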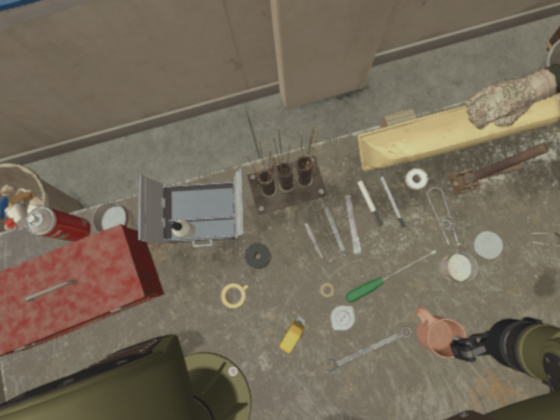

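The top view shows the chest around (190,212) and the bottle at its left front (182,228). Five tools lie at (313,240), (334,230), (352,222), (370,203) and (392,200). The spool is at (257,256) and the tape at (417,179). I'll zoom in and measure.

Run:
```python
from h import *
d=np.load("top0.npz"); w=d["w"]; im=d["img"][...,::-1]
a=cv2.resize(im[140:290,120:440],None,fx=2.5,fy=2.5,interpolation=cv2.INTER_CUBIC); cv2.imwrite("pics/crop0.png",a)
for u,v in [(313,240),(334,230),(352,222),(370,203),(392,200),(257,256),(417,179),(300,260),(380,240),(182,228),(200,200),(140,210),(150,235),(240,190),(240,230)]:
    print(u,v,np.round(w[v,u],4))
# tool blobs: height above local bench
z=w[...,2]
m=((z>0.0045)&(z<0.03)).astype(np.uint8); m[:,:295]=0; m[:,410:]=0; m[:178]=0; m[270:]=0
n,l,s,c=cv2.connectedComponentsWithStats(m)
for i in range(1,n):
    if s[i,4]>40:
        p=w[l==i]; xy=p[:,:2]; r=cv2.minAreaRect((xy*1000).astype(np.float32))
        print(i,s[i],np.round(p.mean(0),4),r,p[:,2].max())
```

```text
313 240 [ 0.3848 -0.2756  0.0091]
334 230 [ 0.4094 -0.3296  0.0075]
352 222 [ 0.4281 -0.3751  0.0139]
370 203 [ 0.4756 -0.4225  0.0157]
392 200 [ 0.4837 -0.4802  0.0078]
257 256 [ 0.3475 -0.1328  0.0028]
417 179 [ 5.394e-01 -5.498e-01 -4.000e-04]
300 260 [ 0.3357 -0.2417 -0.0017]
380 240 [ 0.3828 -0.4461 -0.0028]
182 228 [0.4124 0.039  0.0803]
200 200 [0.495  0.0152 0.0066]
140 210 [0.4451 0.1143 0.1529]
150 235 [0.3925 0.102  0.1179]
240 190 [ 0.4859 -0.1106  0.1525]
240 230 [ 0.3979 -0.1083  0.134 ]
1 [295 178  33  27 579] [ 0.5145 -0.2694  0.0086] ((519.1200561523438, -266.744873046875), (61.27851867675781, 86.456298828125), 13.509774208068848) 0.026699995438737023
4 [381 178  25  50 165] [ 0.476  -0.4826  0.0074] ((477.5074462890625, -480.947021484375), (139.1542510986328, 11.257518768310547), 20.6446533203125) 0.013239716685215841
7 [358 181  26  47 251] [ 0.474  -0.4242  0.0114] ((476.104736328125, -424.68353271484375), (127.40715026855469, 14.278353691101074), 22.039560317993164) 0.017271145370872043
17 [345 195  17  59 392] [ 0.4225 -0.3763  0.0136] ((424.045166015625, -376.06298828125), (147.7565460205078, 18.375324249267578), 7.980958938598633) 0.020397852191048393
25 [322 202  25  54 170] [ 0.4158 -0.3297  0.0068] ((413.98272705078125, -331.20416259765625), (144.3186798095703, 18.763349533081055), 20.08793067932129) 0.010989787378892002
37 [305 223  18  35 135] [ 0.3875 -0.2761  0.009 ] ((384.60626220703125, -277.6837158203125), (93.97789764404297, 10.065629959106445), 23.62267303466797) 0.016761361182118684
```

View pics/crop0.png

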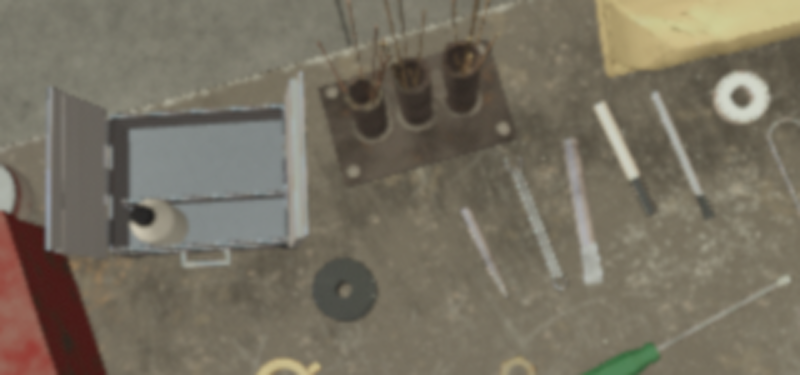

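Five tools (punch, spanner, chisel, marker, brush) and bottle_left are present. Next I fit the chest, find which way the chisel and brush point, and get the rack and rod heights.

```bash
cat >> h.py <<'E'
def bench_z(w,x,y,r=0.06):
    m=(np.hypot(w[...,0]-x,w[...,1]-y)<r); return np.nanpercentile(w[m][:,2],30)
E
python3 - <<'E'
from h import *
d=np.load("top0.npz"); w=d["w"]
X,Y,z=w[...,0],w[...,1],w[...,2]
reg=(X>.35)&(X<.56)&(abs(Y)<.13)
for lo,hi,nm in[(.055,.067,"rim"),(-.002,.012,"floor"),(.028,.04,"div")]:
    m=reg&(z>lo)&(z<hi)&(abs(Y)<.1)
    if nm=="floor": m&=(X>.40)&(X<.53)&(abs(Y)<.09)
    p=w[m]; r=cv2.minAreaRect((p[:,:2]*1000).astype(np.float32)); print(nm,m.sum(),np.round(np.median(p,0),4),r)
    v=np.uint8(m)*255; cv2.imwrite(f"m_{nm}.png",v)
# coarse height map of chest surroundings in mm
gx=np.arange(.54,.34,-.01); gy=np.arange(.13,-.32,-.01)
print("      "+" ".join("%4d"%(y*1000) for y in gy))
for x in gx:
    r=[]
    for y in gy:
        q=(abs(X-x)<.005)&(abs(Y-y)<.005); r.append("%4d"%(1000*np.nanmax(z[q])) if q.any() else "   .")
    print("%4d: "%(x*1000)+" ".join(r))
print("max in rack", np.nanmax(z[(X>.45)&(X<.65)&(Y<-.15)&(Y>-.32)]))
E
```

```text
rim 473 [0.4399 0.037  0.0605] ((454.48626708984375, 7.875617980957031), (143.6770477294922, 186.2353973388672), 2.4140543937683105)
floor 2477 [ 0.4711 -0.0005  0.004 ] ((461.9626159667969, 8.585205078125), (125.63690948486328, 162.01193237304688), 1.8595300912857056)
div 301 [0.4421 0.0238 0.0329] ((448.7604064941406, 5.842071533203125), (152.37448120117188, 168.9357452392578), 2.6909754276275635)
       130  120  110  100   90   80   70   60   50   40   30   20   10    0   -9  -19  -29  -39  -49  -59  -69  -79  -89  -99 -109 -119 -129 -139 -149 -159 -169 -179 -189 -199 -209 -219 -229 -239 -249 -259 -269 -279 -289 -299 -309
 540:    .    .   -3    0    1    2    1    3    1    2    0    2    2    2    1    0   -1   -1    .    .    2    .    0  134  142   10   11    9    .  136  259  239  264  196  152  157  148  162    .    .  161   10   11   12    2
 530:    .  154  151  106    .    .    .    .    .    .   60   59   58   57   57   62   61   61   60   61   62   77  108  139  153   10   10    8  141  154  163  201  264  179    .  151  151  161  162  171  205  283   10   13   10
 520
[... 3485 characters left out ...]
2    4    4    4    4    3    2    1   31   33   29    1    2    3    3    4    2    3    3    1    1   39   41   41   43   42   41    5    3    1    3    2    5    3    4    3    3    1   15   13    2    4
 359:    3    3    1    1    1    2    4    2    3    2    2    4    3    5    4    3    2    2    2    2    3    4    2    2   43   46   42   43   44   44   39    2    2    1    3    3    3    1    2    4    3   13   13    3    4
 349:  146    3    2    4    2    4    3    2    2    2    2    2    0    3    3    3    3    3    2    5    5    3    3    1   42   42   43   42   41   43   41    3    5    3    3    4    4    1    1    3    2    2   11    4    1
max in rack 0.32750522511946145
```

Run:
```python
from h import *
d=np.load("top0.npz"); w=d["w"]
X,Y,z=w[...,0],w[...,1],w[...,2]
def line(m,nm):
    p=w[m][:,:2]
    for _ in range(5):
        a,b=np.polyfit(p[:,1],p[:,0],1); r=abs(p[:,0]-a*p[:,1]-b); p=p[r<max(.003,2*np.std(r))]
    print(nm,len(p),"x=%.4f at y=.007, yaw deg %.2f"%(a*.007+b,-np.degrees(np.arctan(a))),"resid %.4f"%np.std(r))
line((z>.055)&(z<.068)&(X>.37)&(X<.40)&(Y<.02)&(Y>-.07),"front rim")
line((z>.055)&(z<.068)&(X>.51)&(X<.54)&(Y<.07)&(Y>-.05),"back rim")
line((z>.027)&(z<.04)&(X>.425)&(X<.455)&(Y<.02)&(Y>-.06),"divider")
# cap
m=(z>.095)&(z<.115)&(X>.39)&(X<.435)&(Y>.02)&(Y<.07); print("cap",m.sum(),w[m].mean(0),w[m].min(0),w[m].max(0))
# leaf edges
for s in(1,-1):
    for lo,hi in((.135,.146),(.15,.165)):
        m=(z>lo)&(z<hi)&(s*Y>.08)&(s*Y<.14)&(X>.40)&(X<.49); print("leaf",s,w[m].mean(0),w[m].min(0),w[m].max(0))
# tool profiles
m0=((z>0.0045)&(z<0.03)).astype(np.uint8); m0[:,:300]=0; m0[:,410:]=0; m0[:178]=0; m0[270:]=0
n,l,s,c=cv2.connectedComponentsWithStats(m0)
for i in range(1,n):
    if 100<s[i,4]<500:
        p=w[l==i]; r=cv2.minAreaRect((p[:,:2]*1000).astype(np.float32)); a=np.radians(r[2]); u=np.array([np.cos(a),np.sin(a)])
        t=(p[:,:2]-np.array(r[0])/1000)@u; v=(p[:,:2]-np.array(r[0])/1000)@[-u[1],u[0]]
        print(np.round(r[0]),r[2])
        for k in np.arange(-.07,.08,.02):
            q=abs(t-k)<.01
            if q.sum()>2: print("  t%4d zmed %.1f wid %.1f mid %.1f"%(k*1000,1e3*np.median(p[q,2]),1e3*np.ptp(v[q]),1e3*(v[q].max()+v[q].min())/2))
```

```text
front rim 46 x=0.3903 at y=.007, yaw deg 2.46 resid 0.0005
back rim 78 x=0.5241 at y=.007, yaw deg 2.09 resid 0.0006
divider 48 x=0.4418 at y=.007, yaw deg 2.25 resid 0.0005
cap 73 [0.41434989 0.04542073 0.10317531] [0.40477478 0.03590866 0.09522145] [0.42390821 0.05619214 0.10796905]
leaf 1 [0.44471329 0.10896259 0.14056098] [0.40085335 0.10442755 0.1351508 ] [0.48925868 0.11235089 0.14587337]
leaf 1 [0.44628393 0.11279868 0.1553783 ] [0.4018181  0.10874059 0.15012596] [0.48995734 0.11749343 0.16127506]
leaf -1 [ 0.44743112 -0.10639757  0.13836675] [ 0.40091178 -0.11213727  0.13500829] [ 0.48963614 -0.10124035  0.14557167]
leaf -1 [ 0.44432955 -0.11407513  0.1523038 ] [ 0.40005506 -0.11781892  0.15011515] [ 0.48873834 -0.11020395  0.15597721]
[ 518. -274.] 13.303333282470703
  t -30 zmed 7.0 wid 72.6 mid 0.0
  t  -9 zmed 7.9 wid 70.1 mid -0.6
  t  10 zmed 8.2 wid 64.3 mid -3.0
  t  30 zmed 7.3 wid 26.8 mid -19.0
[ 478. -481.] 20.6446533203125
  t -70 zmed 5.7 wid 9.1 mid -1.0
  t -50 zmed 6.3 wid 8.7 mid -1.3
  t -30 zmed 7.8 wid 10.1 mid 0.6
  t  -9 zmed 7.6 wid 7.0 mid -1.2
  t  1
[... 595 characters left out ...]
14.4 wid 15.9 mid -0.4
  t  10 zmed 14.3 wid 16.2 mid -0.5
  t  30 zmed 14.9 wid 16.2 mid -1.1
  t  50 zmed 14.9 wid 15.5 mid -1.3
  t  70 zmed 14.9 wid 16.3 mid -1.0
[ 414. -331.] 20.08793067932129
  t -70 zmed 7.0 wid 14.0 mid 2.4
  t -50 zmed 6.1 wid 12.8 mid 0.2
  t -30 zmed 6.2 wid 9.6 mid 1.1
  t  -9 zmed 6.2 wid 9.1 mid 0.9
  t  10 zmed 6.3 wid 8.9 mid 0.7
  t  30 zmed 6.4 wid 9.6 mid 0.2
  t  50 zmed 7.0 wid 16.2 mid -0.5
  t  70 zmed 7.4 wid 18.8 mid 0.0
[ 385. -278.] 23.62267303466797
  t -50 zmed 6.9 wid 5.6 mid -1.3
  t -30 zmed 7.9 wid 9.0 mid -0.1
  t  -9 zmed 9.6 wid 9.6 mid 0.2
  t  10 zmed 9.1 wid 9.5 mid -0.3
  t  30 zmed 9.1 wid 9.6 mid 0.1
  t  50 zmed 8.6 wid 8.0 mid 1.0
```

```bash
cat >> h.py <<'E'
import json
C0=np.array([.4573,.007]); CY=np.radians(2.2)
def chest(x,y): 
    c,s=np.cos(CY),np.sin(CY); return C0+[c*x-s*y,s*x+c*y]
def phi0():
    R=state()["ee_rot"]; return np.degrees(np.arctan2(R[1,0],R[0,0]))
def plan(wps,start=None,step=.045):
    """wps: (x,y,z,phi deg); rows in tool axes, tool down"""
    s=state(); p=np.array(s["tcp_pos"]) if start is None else np.array(start[:3]); ph=phi0() if start is None else start[3]
    rows=[]
    for x,y,z,f in wps:
        d=np.array([x,y,z])-p; tw=-(f-ph); n=max(1,int(np.ceil(max(np.linalg.norm(d)/step,abs(tw)/10.5))))
        for k in range(n):
            a=np.radians(ph); st=d/n
            t=[round(np.cos(a)*st[0]+np.sin(a)*st[1],4),round(np.sin(a)*st[0]-np.cos(a)*st[1],4),round(-st[2],4)]
            rows.append({"travel":t,"twist":round(tw/n,1)}); 
            # integrate the rounded row
            p=p+np.array([np.cos(a)*t[0]+np.sin(a)*t[1],np.sin(a)*t[0]-np.cos(a)*t[1],-t[2]]); ph-=round(tw/n,1)
    print(len(rows)); print(json.dumps(rows).replace(" ",""))
    return (*p,ph)
def tools(f=None):
    w=cloud(f or grab_frame("top")); z=w[...,2]; X,Y=w[...,0],w[...,1]
    m0=((z>0.0045)&(z<0.03)&(X>.3)&(X<.55)&(Y<-.2)&(Y>-.52)&~((X>.465)&(Y>-.33))).astype(np.uint8)
    n,l,s,c=cv2.connectedComponentsWithStats(m0)
    for i in range(1,n):
        if 80<s[i,4]<800:
            p=w[l==i]; r=cv2.minAreaRect((p[:,:2]*1000).astype(np.float32))
            (a,b),(W,H),g=r
            if W<H: g-=90; W,H=H,W
            print("x%.0f y%.0f len%.0f wid%.0f ang%.1f zmed%.1f"%(a,b,W,H,g,1e3*np.median(p[:,2])))
E
python3 - <<'E'
from h import *
w=np.load("top0.npz")["w"]
d=w[...,:2]-C0; c,s=np.cos(CY),np.sin(CY); x=c*d[...,0]+s*d[...,1]; y=-s*d[...,0]+c*d[...,1]; z=w[...,2]
for nm,xx,zz in(("front",-.067,.0605),("back",.067,.0605),("div",-.0155,.033)):
    m=(abs(x-xx)<.003)&(abs(z-zz)<.004)&(abs(y)<.11); print(nm,np.percentile(y[m],[0,3,97,100]))
for nm,yy in(("L",.0865),("R",-.0865)):
    m=(abs(y-yy)<.008)&(abs(z-.0605)<.003)&(abs(x)<.05); print(nm,m.sum(),np.percentile(y[m],[5,50,95]))
plan([(.443,-.374,.11,8),(.443,-.374,.032,8)])
E
```

```text
front [-0.09006745 -0.08727411  0.08103055  0.08406216]
back [-0.08965228 -0.08180041  0.0795412   0.08465088]
div [-0.08235595 -0.07705465  0.07570657  0.08070473]
L 54 [0.08102739 0.08216256 0.08528029]
R 22 [-0.09094366 -0.08896881 -0.08815356]
10
[{"travel":[0.0385,-0.0136,0.0182],"twist":1.2},{"travel":[0.0383,-0.0144,0.0182],"twist":1.2},{"travel":[0.0379,-0.0152,0.0182],"twist":1.2},{"travel":[0.0376,-0.016,0.0182],"twist":1.2},{"travel":[0.0373,-0.0167,0.0182],"twist":1.2},{"travel":[0.0369,-0.0175,0.0182],"twist":1.2},{"travel":[0.0365,-0.0183,0.0182],"twist":1.2},{"travel":[0.0362,-0.0191,0.0182],"twist":1.2},{"travel":[0.0,0.0,0.039],"twist":0.0},{"travel":[0.0,0.0,0.039],"twist":0.0}]
```

```bash
sed -i 's/\[.4573,.007\]/[.4573,.004]/' h.py
```

Request:
move_arm:
  fingers: 0.05
  newtons: 60
  moves:
    - {"travel":[0.0385,-0.0136,0.0182],"twist":1.2}
    - {"travel":[0.0383,-0.0144,0.0182],"twist":1.2}
    - {"travel":[0.0379,-0.0152,0.0182],"twist":1.2}
    - {"travel":[0.0376,-0.016,0.0182],"twist":1.2}
    - {"travel":[0.0373,-0.0167,0.0182],"twist":1.2}
    - {"travel":[0.0369,-0.0175,0.0182],"twist":1.2}
    - {"travel":[0.0365,-0.0183,0.0182],"twist":1.2}
    - {"travel":[0.0362,-0.0191,0.0182],"twist":1.2}
    - {"travel":[0.0,0.0,0.0],"twist":0.0}

```text
clock: 1.23
tcp_pos: [0.4438, -0.3718, 0.1087]
ee_rot: [[0.989, 0.145, -0.002], [0.145, -0.989, 0.003], [-0.002, -0.003, -1.0]]
wrist_force: [-1.0, -0.0, 0.4]
grip_width: 0.0406
finger_force: 0.0
```

Request:
move_arm:
  moves:
    - {"travel":[0,0,0.038]}
    - {"travel":[0,0.001,0.038]}
    - {"travel":[0,0,0.0]}

```text
invalid input at $.moves[0]: expected keys travel, twist
```

Request:
move_arm:
  fingers: 1
  moves:
    - {"travel":[0,0,0]}
    - {"travel":[0,0,0]}
    - {"travel":[0,0,0]}
    - {"travel":[0,0,0]}
    - {"travel":[0,0,-0.03]}
    - {"travel":[0,0,-0.04]}
    - {"travel":[0,0,0]}

```text
invalid input at $.moves[0]: expected keys travel, twist
```

Run:
```python
from h import *
f=grab_frame("top"); tools(f); save(f,"g1",(200,130,440,290),3)
s=state(); print(s["tcp_pos"],phi0())
a,b=chest(.036,.019)
plan([(.41,-.30,.25,50),(.42,.0,.25,92.2),(a,b,.23,92.2),(a,b,.06,92.2)])
```

```text
[ 0.44308977 -0.37305339  0.10958431] 8.23486768514911
17
[{"travel":[-0.0056,-0.0193,-0.0351],"twist":-10.4},{"travel":[-0.002,-0.0199,-0.0351],"twist":-10.4},{"travel":[0.0016,-0.02,-0.0351],"twist":-10.4},{"travel":[0.0052,-0.0194,-0.0351],"twist":-10.4},{"travel":[0.0337,-0.0265,-0.0],"twist":-6.1},{"travel":[0.0363,-0.0228,-0.0],"twist":-6.1},{"travel":[0.0385,-0.0188,-0.0],"twist":-6.1},{"travel":[0.0403,-0.0146,-0.0],"twist":-6.1},{"travel":[0.0416,-0.0103,-0.0],"twist":-6.1},{"travel":[0.0425,-0.0058,-0.0],"twist":-6.1},{"travel":[0.0429,-0.0012,-0.0],"twist":-6.1},{"travel":[0.0106,0.0368,0.01],"twist":0.2},{"travel":[0.0107,0.0367,0.01],"twist":0.2},{"travel":[0.0,-0.0,0.0425],"twist":-0.0},{"travel":[0.0,-0.0,0.0425],"twist":-0.0},{"travel":[0.0,-0.0,0.0425],"twist":-0.0},{"travel":[0.0,-0.0,0.0425],"twist":-0.0}]
```

Request:
move_arm:
  moves:
    - {"travel":[0,0,0.038],"twist":0}
    - {"travel":[0,0,0.04],"twist":0}
    - {"travel":[0,0,0.0],"twist":0}

```text
clock: 1.65
tcp_pos: [0.4401, -0.3734, 0.0304]
ee_rot: [[0.99, 0.14, -0.005], [0.14, -0.99, 0.004], [-0.004, -0.004, -1.0]]
wrist_force: [-0.5, 0.9, -0.3]
grip_width: 0.0404
finger_force: 0.0
```

Request:
move_arm:
  fingers: 1
  moves:
    - {"travel":[0,0,0],"twist":0}
    - {"travel":[0,0,0],"twist":0}
    - {"travel":[0,0,0],"twist":0}
    - {"travel":[0,0,0],"twist":0}
    - {"travel":[0,0,-0.03],"twist":0}
    - {"travel":[0,0,-0.04],"twist":0}
    - {"travel":[0,0,0],"twist":0}

```text
clock: 2.52
tcp_pos: [0.4454, -0.3764, 0.1067]
ee_rot: [[0.99, 0.141, 0.006], [0.141, -0.99, -0.005], [0.005, 0.006, -1.0]]
wrist_force: [0.1, -0.0, -2.7]
grip_width: 0.0132
finger_force: 58.9
```

Run:
```python
from h import *
f=grab_frame("scene"); save(f,"g1",(200,100,480,310),2.5)
s=state(); print(s["tcp_pos"],phi0())
a,b=chest(.036,.019)
plan([(.41,-.30,.25,50),(.42,.0,.25,92.2),(a,b,.23,92.2),(a,b,.06,92.2)])
```

```text
[ 0.4443255  -0.37545726  0.10467218] 8.095991754895953
17
[{"travel":[-0.0058,-0.0199,-0.0363],"twist":-10.5},{"travel":[-0.0021,-0.0206,-0.0363],"twist":-10.5},{"travel":[0.0017,-0.0207,-0.0363],"twist":-10.5},{"travel":[0.0054,-0.02,-0.0363],"twist":-10.5},{"travel":[0.0338,-0.0264,-0.0],"twist":-6.0},{"travel":[0.0364,-0.0227,-0.0],"twist":-6.0},{"travel":[0.0385,-0.0188,-0.0],"twist":-6.0},{"travel":[0.0403,-0.0147,-0.0],"twist":-6.0},{"travel":[0.0416,-0.0104,-0.0],"twist":-6.0},{"travel":[0.0425,-0.006,-0.0],"twist":-6.0},{"travel":[0.0428,-0.0015,-0.0],"twist":-6.0},{"travel":[0.0108,0.0367,0.0099],"twist":-0.1},{"travel":[0.0108,0.0367,0.0099],"twist":-0.1},{"travel":[-0.0,0.0,0.0425],"twist":0.0},{"travel":[-0.0,0.0,0.0425],"twist":0.0},{"travel":[-0.0,0.0,0.0425],"twist":0.0},{"travel":[-0.0,0.0,0.0425],"twist":0.0}]
```

View pics/g1.png

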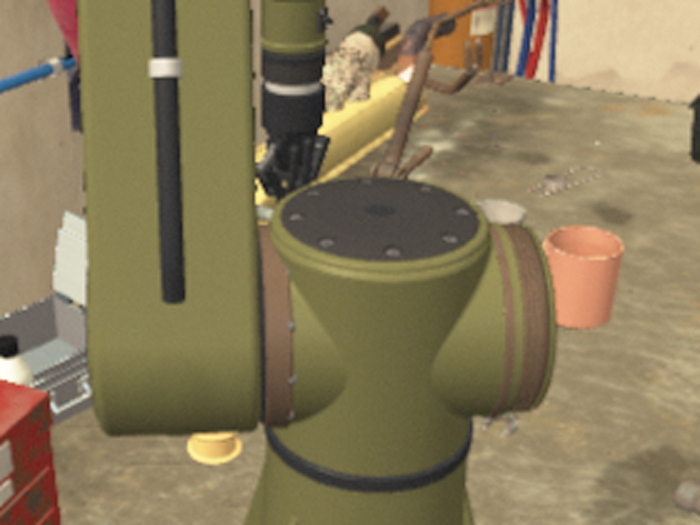

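Request:
move_arm:
  moves:
    - {"travel":[-0.0058,-0.0199,-0.0363],"twist":-10.5}
    - {"travel":[-0.0021,-0.0206,-0.0363],"twist":-10.5}
    - {"travel":[0.0017,-0.0207,-0.0363],"twist":-10.5}
    - {"travel":[0.0054,-0.02,-0.0363],"twist":-10.5}
    - {"travel":[0.0338,-0.0264,0],"twist":-6.0}
    - {"travel":[0.0364,-0.0227,0],"twist":-6.0}
    - {"travel":[0.0385,-0.0188,0],"twist":-6.0}
    - {"travel":[0.0403,-0.0147,0],"twist":-6.0}
    - {"travel":[0.0416,-0.0104,0],"twist":-6.0}
    - {"travel":[0.0425,-0.006,0],"twist":-6.0}
    - {"travel":[0.0428,-0.0015,0],"twist":-6.0}
    - {"travel":[0.0108,0.0367,0.0099],"twist":-0.1}
    - {"travel":[0.0108,0.0367,0.0099],"twist":-0.1}
    - {"travel":[0,0,0],"twist":0}
    - {"travel":[0,0,0],"twist":0}
    - {"travel":[0,0,0],"twist":0}

```text
clock: 4.58
tcp_pos: [0.4903, 0.025, 0.228]
ee_rot: [[-0.039, 0.999, -0.001], [0.999, 0.039, -0.0], [-0.0, -0.001, -1.0]]
wrist_force: [0.5, -0.8, -2.5]
grip_width: 0.0131
finger_force: 59.4
```

Run:
```python
from h import *
f=grab_frame("top"); save(f,"g2",(120,130,440,290),2.5); tools(f)
print(chest(.036,.019),state()["tcp_pos"],phi0())
```

```text
x480 y-481 len139 wid10 ang20.4 zmed7.4
x477 y-424 len126 wid15 ang23.3 zmed11.6
x406 y-333 len128 wid14 ang18.7 zmed6.4
x383 y-278 len96 wid11 ang23.0 zmed8.8
[0.4925441  0.02436796] [0.49047861 0.02505302 0.22819926] 92.25789251248105
```

View pics/g2.png

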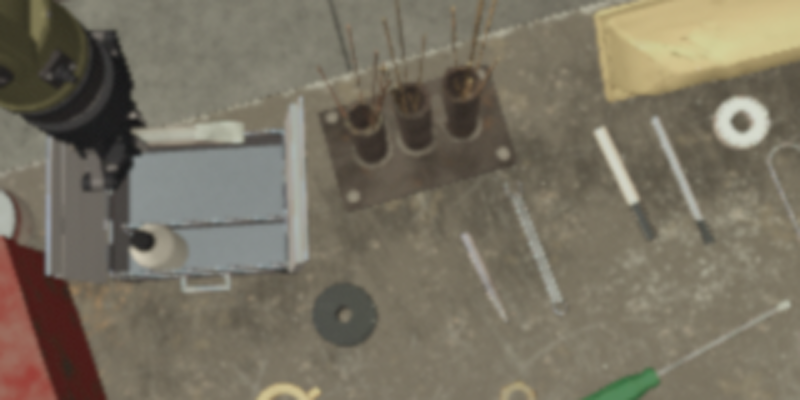

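The chisel is held along the chest's length, blade end right (parallax shifts it in the image). Now I lower it and release.

Request:
move_arm:
  moves:
    - {"travel":[-0.001,0.002,0.045],"twist":0}
    - {"travel":[0,0,0.045],"twist":0}
    - {"travel":[0,0,0.045],"twist":0}
    - {"travel":[0,0,0.03],"twist":0}
    - {"travel":[0,0,0.022],"twist":0}
    - {"travel":[0,0,0],"twist":0}
    - {"travel":[0,0,0],"twist":0}

```text
clock: 5.5
tcp_pos: [0.493, 0.0242, 0.0416]
ee_rot: [[-0.039, 0.999, 0.0], [0.999, 0.039, -0.0], [-0.0, 0.0, -1.0]]
wrist_force: [-2.2, -0.9, -0.6]
grip_width: 0.0119
finger_force: 84.8
```

Request:
move_arm:
  fingers: 0.35
  moves:
    - {"travel":[0,0,0],"twist":0}
    - {"travel":[0,0,0],"twist":0}
    - {"travel":[0,0,-0.03],"twist":0}
    - {"travel":[0,0,-0.045],"twist":0}
    - {"travel":[0,0,-0.045],"twist":0}
    - {"travel":[0,0,-0.045],"twist":0}
    - {"travel":[0,-0.02,-0.045],"twist":0}
    - {"travel":[0,0,0],"twist":0}

```text
clock: 6.5
tcp_pos: [0.475, 0.0237, 0.2554]
ee_rot: [[-0.04, 0.999, 0.008], [0.999, 0.04, 0.0], [0.0, 0.008, -1.0]]
wrist_force: [0.5, -0.1, 0.1]
grip_width: 0.0278
finger_force: 0.0
```

Run:
```python
from h import *
tools()
s=state();print(s["tcp_pos"],s["wrist_force"],s["grip_width"],phi0())
plan([(.42,.0,.25,92),(.41,-.30,.23,50),(.411,-.331,.13,20)])
```

```text
x479 y-482 len140 wid10 ang20.4 zmed7.7
x477 y-426 len126 wid17 ang22.5 zmed11.9
x405 y-334 len126 wid14 ang17.7 zmed6.7
x384 y-278 len96 wid10 ang24.9 zmed9.1
[0.47446991 0.02365687 0.25334754] [ 0.26529287  0.10312498 -0.46446304] 0.02801646842508718 92.27728400134586
12
[{"travel":[-0.0107,-0.0277,0.0017],"twist":0.1},{"travel":[-0.0108,-0.0277,0.0017],"twist":0.1},{"travel":[-0.0428,-0.003,0.0028],"twist":6.0},{"travel":[-0.0429,0.0015,0.0028],"twist":6.0},{"travel":[-0.0425,0.006,0.0028],"twist":6.0},{"travel":[-0.0416,0.0104,0.0028],"twist":6.0},{"travel":[-0.0403,0.0147,0.0028],"twist":6.0},{"travel":[-0.0385,0.0188,0.0028],"twist":6.0},{"travel":[-0.0364,0.0227,0.0028],"twist":6.0},{"travel":[-0.0077,0.0069,0.0334],"twist":10.0},{"travel":[-0.0064,0.0081,0.0334],"twist":10.0},{"travel":[-0.0049,0.0091,0.0334],"twist":10.0}]
```

Request:
move_arm:
  fingers: 0.05
  moves:
    - {"travel":[-0.0107,-0.0277,0.0017],"twist":0.1}
    - {"travel":[-0.0108,-0.0277,0.0017],"twist":0.1}
    - {"travel":[-0.0428,-0.003,0.0028],"twist":6.0}
    - {"travel":[-0.0429,0.0015,0.0028],"twist":6.0}
    - {"travel":[-0.0425,0.006,0.0028],"twist":6.0}
    - {"travel":[-0.0416,0.0104,0.0028],"twist":6.0}
    - {"travel":[-0.0403,0.0147,0.0028],"twist":6.0}
    - {"travel":[-0.0385,0.0188,0.0028],"twist":6.0}
    - {"travel":[-0.0364,0.0227,0.0028],"twist":6.0}
    - {"travel":[-0.0077,0.0069,0.0334],"twist":10.0}
    - {"travel":[-0.0064,0.0081,0.0334],"twist":10.0}
    - {"travel":[-0.0049,0.0091,0.0334],"twist":10.0}
    - {"travel":[0,0,0],"twist":0}
    - {"travel":[0,0,0],"twist":0}
    - {"travel":[0,0,0],"twist":0}

```text
clock: 8.43
tcp_pos: [0.4107, -0.3313, 0.1293]
ee_rot: [[0.938, 0.345, 0.002], [0.345, -0.938, -0.001], [0.001, 0.002, -1.0]]
wrist_force: [0.6, 0.4, 0.1]
grip_width: 0.0407
finger_force: 0.0
```

Run:
```python
from h import *
s=state();print(s["tcp_pos"],s["grip_width"],phi0())
plan([(.4137,-.3305,.027,20)])
```

```text
[ 0.41069256 -0.33128755  0.12926349] 0.04067926905144693 20.205490240000135
3
[{"travel":[0.001,0.0001,0.0341],"twist":0.1},{"travel":[0.001,0.0001,0.0341],"twist":0.1},{"travel":[0.001,0.0001,0.0341],"twist":0.1}]
```

Request:
move_arm:
  moves:
    - {"travel":[0.001,0,0.034],"twist":0}
    - {"travel":[0.001,0,0.034],"twist":0}
    - {"travel":[0.001,0,0.034],"twist":0}
    - {"travel":[0,0,0],"twist":0}
    - {"travel":[0,0,0],"twist":0}

```text
clock: 9.05
tcp_pos: [0.4132, -0.3302, 0.0269]
ee_rot: [[0.939, 0.344, 0.001], [0.344, -0.939, -0.001], [0.001, 0.001, -1.0]]
wrist_force: [0.1, -0.2, -0.1]
grip_width: 0.0402
finger_force: 0.0
```

Request:
move_arm:
  fingers: 1
  moves:
    - {"travel":[0,0,0],"twist":0}
    - {"travel":[0,0,0],"twist":0}
    - {"travel":[0,0,0],"twist":0}
    - {"travel":[0,0,0],"twist":0}
    - {"travel":[0,0,-0.03],"twist":0}
    - {"travel":[0,0,-0.04],"twist":0}
    - {"travel":[0,0,0],"twist":0}
    - {"travel":[0,0,0],"twist":0}

```text
clock: 10.05
tcp_pos: [0.4125, -0.3299, 0.0957]
ee_rot: [[0.939, 0.344, -0.0], [0.344, -0.939, -0.0], [-0.0, 0.0, -1.0]]
wrist_force: [0.3, -0.1, -1.6]
grip_width: 0.0073
finger_force: 58.9
```

Run:
```python
from h import *
s=state(); print(s["tcp_pos"],phi0(),s["grip_width"],s["wrist_force"])
a,b=chest(.014,.0)
plan([(.41,-.30,.25,50),(.42,.0,.25,92.2),(a,b,.23,92.2),(a,b,.06,92.2)])
```

```text
[ 0.41245893 -0.32985625  0.09572764] 20.09574271425132 0.007282142746426024 [ 0.27892    -0.13819173 -1.6151843 ]
17
[{"travel":[0.002,-0.0072,-0.0386],"twist":-7.5},{"travel":[0.0029,-0.0069,-0.0386],"twist":-7.5},{"travel":[0.0038,-0.0065,-0.0386],"twist":-7.5},{"travel":[0.0046,-0.0059,-0.0386],"twist":-7.5},{"travel":[0.0338,-0.0264,0.0],"twist":-6.0},{"travel":[0.0364,-0.0227,0.0],"twist":-6.0},{"travel":[0.0385,-0.0188,0.0],"twist":-6.0},{"travel":[0.0403,-0.0147,0.0],"twist":-6.0},{"travel":[0.0416,-0.0104,0.0],"twist":-6.0},{"travel":[0.0425,-0.006,0.0],"twist":-6.0},{"travel":[0.0429,-0.0015,0.0],"twist":-6.0},{"travel":[0.0013,0.0257,0.0101],"twist":-0.1},{"travel":[0.0012,0.0258,0.0101],"twist":-0.1},{"travel":[0.0,0.0,0.0425],"twist":0.0},{"travel":[0.0,0.0,0.0425],"twist":0.0},{"travel":[0.0,0.0,0.0425],"twist":0.0},{"travel":[0.0,0.0,0.0425],"twist":0.0}]
```

Request:
move_arm:
  moves:
    - {"travel":[0.002,-0.0072,-0.0386],"twist":-7.5}
    - {"travel":[0.0029,-0.0069,-0.0386],"twist":-7.5}
    - {"travel":[0.0038,-0.0065,-0.0386],"twist":-7.5}
    - {"travel":[0.0046,-0.0059,-0.0386],"twist":-7.5}
    - {"travel":[0.0338,-0.0264,0],"twist":-6.0}
    - {"travel":[0.0364,-0.0227,0],"twist":-6.0}
    - {"travel":[0.0385,-0.0188,0],"twist":-6.0}
    - {"travel":[0.0403,-0.0147,0],"twist":-6.0}
    - {"travel":[0.0416,-0.0104,0],"twist":-6.0}
    - {"travel":[0.0425,-0.006,0],"twist":-6.0}
    - {"travel":[0.0429,-0.0015,0],"twist":-6.0}
    - {"travel":[0.0013,0.0257,0.0101],"twist":-0.1}
    - {"travel":[0.0012,0.0258,0.0101],"twist":-0.1}
    - {"travel":[0,0,0],"twist":0}
    - {"travel":[0,0,0],"twist":0}
    - {"travel":[0,0,0],"twist":0}

```text
clock: 12.05
tcp_pos: [0.4708, 0.0042, 0.23]
ee_rot: [[-0.04, 0.999, -0.001], [0.999, 0.04, 0.0], [0.0, -0.001, -1.0]]
wrist_force: [0.5, -0.1, -0.7]
grip_width: 0.0069
finger_force: 59.0
```

Run:
```python
from h import *
f=grab_frame("top"); save(f,"g3",(120,130,300,290),3); tools(f)
s=state();print(chest(.014,0),s["tcp_pos"],phi0(),s["grip_width"],s["wrist_force"])
```

```text
x479 y-482 len139 wid10 ang19.8 zmed7.6
x477 y-426 len126 wid18 ang22.1 zmed11.5
x383 y-278 len96 wid11 ang24.7 zmed9.0
[0.47128968 0.00453743] [0.4709326  0.00420838 0.23019978] 92.27117350261746 0.007068770527579072 [ 1.29654025 -0.1720366  -0.28688951]
```

View pics/g3.png

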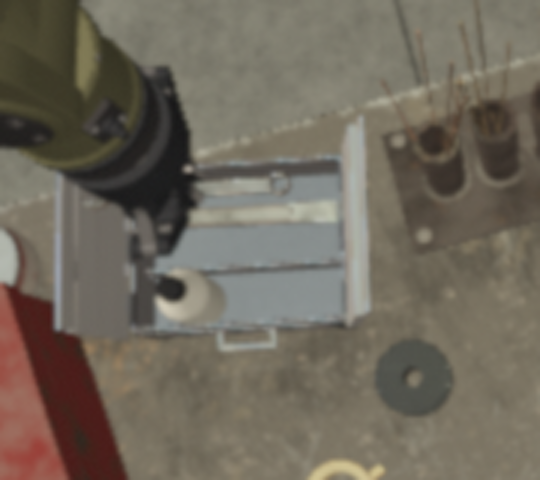

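The chisel lies in the back lane at (200–335,213) and the spanner is held above it. I lower and release it, then go for the punch.

Request:
move_arm:
  moves:
    - {"travel":[0,0,0.045],"twist":0}
    - {"travel":[0,0,0.045],"twist":0}
    - {"travel":[0,0,0.045],"twist":0}
    - {"travel":[0,0,0.03],"twist":0}
    - {"travel":[0,0,0.016],"twist":0}
    - {"travel":[0,0,0],"twist":0}
    - {"travel":[0,0,0],"twist":0}

```text
clock: 12.98
tcp_pos: [0.4721, 0.0043, 0.05]
ee_rot: [[-0.04, 0.999, 0.001], [0.999, 0.04, 0.0], [-0.0, 0.001, -1.0]]
wrist_force: [0.5, -0.5, -1.5]
grip_width: 0.0073
finger_force: 59.0
```

Request:
move_arm:
  fingers: 0.45
  moves:
    - {"travel":[0,0,0],"twist":0}
    - {"travel":[0,0,0],"twist":0}
    - {"travel":[0,0,-0.03],"twist":0}
    - {"travel":[0,0,-0.045],"twist":0}
    - {"travel":[0,0,-0.045],"twist":0}
    - {"travel":[0,0,-0.045],"twist":0}
    - {"travel":[0,-0.02,-0.045],"twist":0}
    - {"travel":[0,0,0],"twist":0}

```text
clock: 13.98
tcp_pos: [0.4529, 0.0036, 0.2631]
ee_rot: [[-0.04, 0.999, 0.007], [0.999, 0.04, 0.0], [-0.0, 0.007, -1.0]]
wrist_force: [0.6, 0.2, -0.2]
grip_width: 0.0233
finger_force: 0.0
```

Run:
```python
from h import *
tools()
s=state();print(s["tcp_pos"],s["wrist_force"],s["grip_width"],phi0())
plan([(.42,.0,.25,92),(.40,-.24,.23,50),(.384,-.278,.13,24)])
```

```text
x479 y-483 len139 wid10 ang20.2 zmed7.6
x476 y-424 len126 wid14 ang22.8 zmed11.6
x384 y-278 len96 wid13 ang27.1 zmed9.0
[0.45248521 0.00358296 0.26104773] [ 0.52246346  1.09881719 -0.82011975] 0.023423183023871533 92.29269176909901
10
[{"travel":[-0.0023,-0.0326,0.011],"twist":0.3},{"travel":[-0.0399,-0.0047,0.0033],"twist":7.0},{"travel":[-0.0401,0.0002,0.0033],"twist":7.0},{"travel":[-0.0398,0.0051,0.0033],"twist":7.0},{"travel":[-0.0389,0.0099,0.0033],"twist":7.0},{"travel":[-0.0374,0.0145,0.0033],"twist":7.0},{"travel":[-0.0354,0.019,0.0033],"twist":7.0},{"travel":[-0.0131,0.004,0.0334],"twist":8.7},{"travel":[-0.0124,0.006,0.0334],"twist":8.7},{"travel":[-0.0113,0.0078,0.0334],"twist":8.7}]
```

Request:
move_arm:
  fingers: 0.05
  moves:
    - {"travel":[-0.0023,-0.0326,0.011],"twist":0.3}
    - {"travel":[-0.0399,-0.0047,0.0033],"twist":7.0}
    - {"travel":[-0.0401,0.0002,0.0033],"twist":7.0}
    - {"travel":[-0.0398,0.0051,0.0033],"twist":7.0}
    - {"travel":[-0.0389,0.0099,0.0033],"twist":7.0}
    - {"travel":[-0.0374,0.0145,0.0033],"twist":7.0}
    - {"travel":[-0.0354,0.019,0.0033],"twist":7.0}
    - {"travel":[-0.0131,0.004,0.0334],"twist":8.7}
    - {"travel":[-0.0124,0.006,0.0334],"twist":8.7}
    - {"travel":[-0.0113,0.0078,0.0334],"twist":8.7}
    - {"travel":[0,0,0.034],"twist":0}
    - {"travel":[0,0,0.034],"twist":0}
    - {"travel":[0,0,0.033],"twist":0}
    - {"travel":[0,0,0],"twist":0}
    - {"travel":[0,0,0],"twist":0}
    - {"travel":[0,0,0],"twist":0}

```text
clock: 16.02
tcp_pos: [0.3827, -0.2776, 0.0267]
ee_rot: [[0.914, 0.405, -0.001], [0.405, -0.914, 0.001], [-0.0, -0.001, -1.0]]
wrist_force: [-0.0, 1.2, 0.2]
grip_width: 0.0405
finger_force: 0.0
```

Request:
move_arm:
  fingers: 1
  moves:
    - {"travel":[0,0,0],"twist":0}
    - {"travel":[0,0,0],"twist":0}
    - {"travel":[0,0,0],"twist":0}
    - {"travel":[0,0,0],"twist":0}
    - {"travel":[0,0,-0.03],"twist":0}
    - {"travel":[0,0,-0.04],"twist":0}
    - {"travel":[0,0,0],"twist":0}
    - {"travel":[0,0,0],"twist":0}

```text
clock: 17.02
tcp_pos: [0.3829, -0.2778, 0.0966]
ee_rot: [[0.914, 0.405, -0.0], [0.405, -0.914, 0.0], [-0.0, -0.0, -1.0]]
wrist_force: [-0.1, 0.2, -0.3]
grip_width: 0.0075
finger_force: 59.0
```

Run:
```python
from h import *
s=state(); print(s["tcp_pos"],phi0(),s["grip_width"],s["wrist_force"])
a,b=chest(.022,.0)
plan([(.40,-.25,.25,50),(.42,.0,.25,92.2),(a,b,.23,92.2)])
```

```text
[ 0.38286653 -0.27781049  0.0966023 ] 23.891053108857736 0.007516086657404398 [-0.09024181  0.1955145  -0.3067656 ]
12
[{"travel":[0.0067,-0.0046,-0.0383],"twist":-6.5},{"travel":[0.0072,-0.0038,-0.0383],"twist":-6.5},{"travel":[0.0076,-0.003,-0.0383],"twist":-6.5},{"travel":[0.0079,-0.0021,-0.0383],"twist":-6.5},{"travel":[0.034,-0.0243,-0.0],"twist":-7.1},{"travel":[0.0368,-0.0199,-0.0],"twist":-7.1},{"travel":[0.0389,-0.0152,-0.0],"twist":-7.1},{"travel":[0.0405,-0.0103,-0.0],"twist":-7.1},{"travel":[0.0415,-0.0052,-0.0],"twist":-7.1},{"travel":[0.0418,-0.0,-0.0],"twist":-7.1},{"travel":[0.0012,0.0297,0.0099],"twist":0.1},{"travel":[0.0012,0.0297,0.0099],"twist":0.1}]
```

Request:
move_arm:
  moves:
    - {"travel":[0.0067,-0.0046,-0.0383],"twist":-6.5}
    - {"travel":[0.0072,-0.0038,-0.0383],"twist":-6.5}
    - {"travel":[0.0076,-0.003,-0.0383],"twist":-6.5}
    - {"travel":[0.0079,-0.0021,-0.0383],"twist":-6.5}
    - {"travel":[0.034,-0.0243,0],"twist":-7.1}
    - {"travel":[0.0368,-0.0199,0],"twist":-7.1}
    - {"travel":[0.0389,-0.0152,0],"twist":-7.1}
    - {"travel":[0.0405,-0.0103,0],"twist":-7.1}
    - {"travel":[0.0415,-0.0052,0],"twist":-7.1}
    - {"travel":[0.0418,0,0],"twist":-7.1}
    - {"travel":[0.0012,0.0297,0.0099],"twist":0.1}
    - {"travel":[0.0012,0.0297,0.0099],"twist":0.1}
    - {"travel":[0,0,0],"twist":0}
    - {"travel":[0,0,0.045],"twist":0}
    - {"travel":[0,0,0.045],"twist":0}
    - {"travel":[0,0,0.045],"twist":0}
    - {"travel":[0,0,0.03],"twist":0}
    - {"travel":[0,0,0.014],"twist":0}
    - {"travel":[0,0,0],"twist":0}
    - {"travel":[0,0,0],"twist":0}

```text
clock: 19.52
tcp_pos: [0.4803, 0.0047, 0.0526]
ee_rot: [[-0.04, 0.999, 0.002], [0.999, 0.04, -0.0], [-0.0, 0.002, -1.0]]
wrist_force: [0.3, -0.5, -1.5]
grip_width: 0.0077
finger_force: 59.1
```

Request:
move_arm:
  fingers: 0.45
  moves:
    - {"travel":[0,0,0],"twist":0}
    - {"travel":[0,0,0],"twist":0}
    - {"travel":[0,0,-0.03],"twist":0}
    - {"travel":[0,0,-0.045],"twist":0}
    - {"travel":[0,0,-0.045],"twist":0}
    - {"travel":[0,0,-0.045],"twist":0}
    - {"travel":[0,-0.02,-0.045],"twist":0}
    - {"travel":[0,0,0],"twist":0}

```text
clock: 20.52
tcp_pos: [0.4609, 0.0039, 0.2655]
ee_rot: [[-0.04, 0.999, 0.007], [0.999, 0.04, 0.0], [-0.0, 0.007, -1.0]]
wrist_force: [1.0, -0.8, -0.5]
grip_width: 0.0234
finger_force: 0.0
```

Run:
```python
from h import *
tools()
s=state();print(s["tcp_pos"],s["wrist_force"],s["grip_width"],phi0())
plan([(.42,.0,.25,92),(.41,-.34,.23,50),(.476,-.4245,.12,22)])
```

```text
x479 y-483 len139 wid13 ang20.6 zmed7.4
x476 y-426 len128 wid16 ang21.9 zmed11.5
[0.46041062 0.00393353 0.2634752 ] [-0.29809858 -0.06267186 -0.02491801] 0.023046408120895635 92.2938444463952
13
[{"travel":[-0.0023,-0.0405,0.0135],"twist":0.3},{"travel":[-0.0424,-0.0027,0.0025],"twist":5.2},{"travel":[-0.0425,0.0011,0.0025],"twist":5.2},{"travel":[-0.0422,0.005,0.0025],"twist":5.2},{"travel":[-0.0416,0.0088,0.0025],"twist":5.2},{"travel":[-0.0406,0.0125,0.0025],"twist":5.2},{"travel":[-0.0393,0.0161,0.0025],"twist":5.2},{"travel":[-0.0377,0.0196,0.0025],"twist":5.2},{"travel":[-0.0358,0.023,0.0025],"twist":5.2},{"travel":[-0.0058,0.0262,0.0275],"twist":7.1},{"travel":[-0.0025,0.0267,0.0275],"twist":7.1},{"travel":[0.0008,0.0268,0.0275],"twist":7.1},{"travel":[0.0041,0.0265,0.0275],"twist":7.1}]
```

Request:
move_arm:
  fingers: 0.05
  moves:
    - {"travel":[-0.0023,-0.0405,0.0135],"twist":0.3}
    - {"travel":[-0.0424,-0.0027,0.0025],"twist":5.2}
    - {"travel":[-0.0425,0.0011,0.0025],"twist":5.2}
    - {"travel":[-0.0422,0.005,0.0025],"twist":5.2}
    - {"travel":[-0.0416,0.0088,0.0025],"twist":5.2}
    - {"travel":[-0.0406,0.0125,0.0025],"twist":5.2}
    - {"travel":[-0.0393,0.0161,0.0025],"twist":5.2}
    - {"travel":[-0.0377,0.0196,0.0025],"twist":5.2}
    - {"travel":[-0.0358,0.023,0.0025],"twist":5.2}
    - {"travel":[-0.0058,0.0262,0.0275],"twist":7.1}
    - {"travel":[-0.0025,0.0267,0.0275],"twist":7.1}
    - {"travel":[0.0008,0.0268,0.0275],"twist":7.1}
    - {"travel":[0.0041,0.0265,0.0275],"twist":7.1}
    - {"travel":[0,0,0.03],"twist":0}
    - {"travel":[0,0,0.03],"twist":0}
    - {"travel":[0,0,0.03],"twist":0}
    - {"travel":[0,0,0],"twist":0}
    - {"travel":[0,0,0],"twist":0}
    - {"travel":[0,0,0],"twist":0}

```text
clock: 22.95
tcp_pos: [0.4747, -0.4243, 0.0276]
ee_rot: [[0.927, 0.374, -0.001], [0.374, -0.927, 0.0], [-0.0, -0.001, -1.0]]
wrist_force: [0.4, -0.4, -0.7]
grip_width: 0.0405
finger_force: 0.0
```

Request:
move_arm:
  fingers: 1
  newtons: 45
  moves:
    - {"travel":[0,0,0],"twist":0}
    - {"travel":[0,0,0],"twist":0}
    - {"travel":[0,0,0],"twist":0}
    - {"travel":[0,0,0],"twist":0}
    - {"travel":[0,0,-0.03],"twist":0}
    - {"travel":[0,0,-0.04],"twist":0}
    - {"travel":[0,0,0],"twist":0}
    - {"travel":[0,0,0],"twist":0}

```text
clock: 23.95
tcp_pos: [0.4748, -0.4243, 0.0977]
ee_rot: [[0.927, 0.374, -0.0], [0.374, -0.927, 0.0], [-0.0, -0.0, -1.0]]
wrist_force: [-0.2, 0.1, -0.7]
grip_width: 0.0106
finger_force: 44.0
```

Run:
```python
from h import *
s=state(); print(s["tcp_pos"],phi0(),s["grip_width"],s["wrist_force"])
a,b=chest(.025,.0)
plan([(.41,-.34,.25,50),(.42,.0,.25,92.2),(a,b,.23,92.2)])
```

```text
[ 0.47479367 -0.42432074  0.09765407] 21.99196367147439 0.010639116946270788 [-0.20481679  0.12169071 -0.65105525]
15
[{"travel":[-0.0057,-0.0205,-0.0305],"twist":-5.6},{"travel":[-0.0037,-0.0209,-0.0305],"twist":-5.6},{"travel":[-0.0016,-0.0212,-0.0305],"twist":-5.6},{"travel":[0.0005,-0.0213,-0.0305],"twist":-5.6},{"travel":[0.0025,-0.0211,-0.0305],"twist":-5.6},{"travel":[0.0334,-0.0264,0.0],"twist":-5.3},{"travel":[0.0357,-0.0232,0.0],"twist":-5.3},{"travel":[0.0376,-0.0198,0.0],"twist":-5.3},{"travel":[0.0393,-0.0162,0.0],"twist":-5.3},{"travel":[0.0406,-0.0125,0.0],"twist":-5.3},{"travel":[0.0416,-0.0087,0.0],"twist":-5.3},{"travel":[0.0422,-0.0048,0.0],"twist":-5.3},{"travel":[0.0425,-0.0009,0.0],"twist":-5.3},{"travel":[0.0012,0.0312,0.0101],"twist":0.1},{"travel":[0.0013,0.0312,0.0101],"twist":0.1}]
```

Request:
move_arm:
  moves:
    - {"travel":[-0.0057,-0.0205,-0.0305],"twist":-5.6}
    - {"travel":[-0.0037,-0.0209,-0.0305],"twist":-5.6}
    - {"travel":[-0.0016,-0.0212,-0.0305],"twist":-5.6}
    - {"travel":[0.0005,-0.0213,-0.0305],"twist":-5.6}
    - {"travel":[0.0025,-0.0211,-0.0305],"twist":-5.6}
    - {"travel":[0.0334,-0.0264,0],"twist":-5.3}
    - {"travel":[0.0357,-0.0232,0],"twist":-5.3}
    - {"travel":[0.0376,-0.0198,0],"twist":-5.3}
    - {"travel":[0.0393,-0.0162,0],"twist":-5.3}
    - {"travel":[0.0406,-0.0125,0],"twist":-5.3}
    - {"travel":[0.0416,-0.0087,0],"twist":-5.3}
    - {"travel":[0.0422,-0.0048,0],"twist":-5.3}
    - {"travel":[0.0425,-0.0009,0],"twist":-5.3}
    - {"travel":[0.0012,0.0312,0.0101],"twist":0.1}
    - {"travel":[0.0013,0.0312,0.0101],"twist":0.1}
    - {"travel":[0,0,0],"twist":0}
    - {"travel":[0,0,0],"twist":0}

```text
clock: 26.08
tcp_pos: [0.4812, 0.0048, 0.2292]
ee_rot: [[-0.038, 0.999, -0.003], [0.999, 0.038, -0.0], [0.0, -0.003, -1.0]]
wrist_force: [0.2, -0.3, -0.4]
grip_width: 0.0104
finger_force: 44.1
```

Run:
```python
from h import *
f=grab_frame("top"); save(f,"g4",(120,130,300,290),3); tools(f)
s=state();print(chest(.025,0),s["tcp_pos"],phi0(),s["grip_width"],s["wrist_force"])
```

```text
x479 y-482 len140 wid9 ang19.9 zmed7.3
[0.48228157 0.0049597 ] [0.4813101  0.00466755 0.22964786] 92.17942737627511 0.0103734629859488 [ 0.24324505 -0.50889446 -0.08350906]
```

View pics/g4.png

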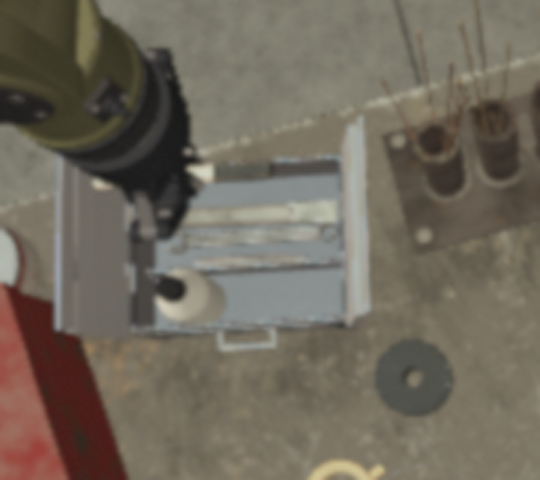

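The chisel (row 212), spanner (235) and punch (262, beside the divider) are in the lane. I drop the marker, then fetch the brush.

Request:
move_arm:
  moves:
    - {"travel":[0,0,0.045],"twist":0}
    - {"travel":[0,0,0.045],"twist":0}
    - {"travel":[0,0,0.045],"twist":0}
    - {"travel":[0,0,0.03],"twist":0}
    - {"travel":[0,0,0.01],"twist":0}
    - {"travel":[0,0,0],"twist":0}
    - {"travel":[0,0,0],"twist":0}

```text
clock: 27.0
tcp_pos: [0.4836, 0.0048, 0.0567]
ee_rot: [[-0.038, 0.999, 0.002], [0.999, 0.038, 0.0], [-0.0, 0.002, -1.0]]
wrist_force: [-0.2, -0.7, -0.1]
grip_width: 0.0105
finger_force: 44.2
```

Request:
move_arm:
  fingers: 0.4
  moves:
    - {"travel":[0,0,0],"twist":0}
    - {"travel":[0,0,0],"twist":0}
    - {"travel":[0,0,-0.03],"twist":0}
    - {"travel":[0,0,-0.045],"twist":0}
    - {"travel":[0,0,-0.045],"twist":0}
    - {"travel":[0,0,-0.045],"twist":0}
    - {"travel":[0,-0.02,-0.045],"twist":0}
    - {"travel":[0,0,0],"twist":0}

```text
clock: 28.0
tcp_pos: [0.4638, 0.004, 0.2692]
ee_rot: [[-0.038, 0.999, 0.007], [0.999, 0.038, 0.0], [-0.0, 0.007, -1.0]]
wrist_force: [0.1, 0.4, 0.0]
grip_width: 0.0257
finger_force: 0.0
```

Run:
```python
from h import *
tools()
s=state();print(s["tcp_pos"],s["wrist_force"],s["grip_width"],phi0())
plan([(.42,.0,.25,92),(.41,-.36,.23,55),(.4915,-.4775,.12,20.2)])
```

```text
x479 y-482 len140 wid10 ang20.2 zmed7.4
[0.46331799 0.0040393  0.26714447] [ 0.04474093 -0.66783842 -0.76331757] 0.025780509770116977 92.1905264496635
16
[{"travel":[-0.0012,-0.0217,0.0086],"twist":0.1},{"travel":[-0.0012,-0.0217,0.0086],"twist":0.1},{"travel":[-0.0399,-0.0025,0.0022],"twist":4.1},{"travel":[-0.04,0.0004,0.0022],"twist":4.1},{"travel":[-0.0399,0.0032,0.0022],"twist":4.1},{"travel":[-0.0396,0.0061,0.0022],"twist":4.1},{"travel":[-0.039,0.0089,0.0022],"twist":4.1},{"travel":[-0.0383,0.0116,0.0022],"twist":4.1},{"travel":[-0.0374,0.0143,0.0022],"twist":4.1},{"travel":[-0.0362,0.017,0.0022],"twist":4.1},{"travel":[-0.0349,0.0195,0.0022],"twist":4.1},{"travel":[-0.01,0.0268,0.022],"twist":7.0},{"travel":[-0.0066,0.0278,0.022],"twist":7.0},{"travel":[-0.0032,0.0284,0.022],"twist":7.0},{"travel":[0.0003,0.0286,0.022],"twist":7.0},{"travel":[0.0038,0.0284,0.022],"twist":7.0}]
```

Request:
move_arm:
  fingers: 0.05
  moves:
    - {"travel":[-0.0012,-0.0217,0.0086],"twist":0.1}
    - {"travel":[-0.0012,-0.0217,0.0086],"twist":0.1}
    - {"travel":[-0.0399,-0.0025,0.0022],"twist":4.1}
    - {"travel":[-0.04,0.0004,0.0022],"twist":4.1}
    - {"travel":[-0.0399,0.0032,0.0022],"twist":4.1}
    - {"travel":[-0.0396,0.0061,0.0022],"twist":4.1}
    - {"travel":[-0.039,0.0089,0.0022],"twist":4.1}
    - {"travel":[-0.0383,0.0116,0.0022],"twist":4.1}
    - {"travel":[-0.0374,0.0143,0.0022],"twist":4.1}
    - {"travel":[-0.0362,0.017,0.0022],"twist":4.1}
    - {"travel":[-0.0349,0.0195,0.0022],"twist":4.1}
    - {"travel":[-0.01,0.0268,0.022],"twist":7.0}
    - {"travel":[-0.0066,0.0278,0.022],"twist":7.0}
    - {"travel":[-0.0032,0.0284,0.022],"twist":7.0}
    - {"travel":[0.0003,0.0286,0.022],"twist":7.0}
    - {"travel":[0.0038,0.0284,0.022],"twist":7.0}
    - {"travel":[0,0,0.03],"twist":0}
    - {"travel":[0,0,0.03],"twist":0}
    - {"travel":[0,0,0.03],"twist":0}
    - {"travel":[0,0,0],"twist":0}

```text
clock: 30.55
tcp_pos: [0.4898, -0.4767, 0.0254]
ee_rot: [[0.939, 0.344, -0.002], [0.344, -0.939, 0.002], [-0.001, -0.003, -1.0]]
wrist_force: [0.3, 0.6, 0.0]
grip_width: 0.04
finger_force: 0.0
```

Request:
move_arm:
  moves:
    - {"travel":[0,0,0],"twist":0}
    - {"travel":[0,0,0],"twist":0}

```text
clock: 30.8
tcp_pos: [0.4903, -0.4772, 0.0278]
ee_rot: [[0.939, 0.344, -0.001], [0.344, -0.939, 0.001], [-0.0, -0.001, -1.0]]
wrist_force: [-0.2, -0.7, 1.5]
grip_width: 0.0404
finger_force: 0.0
```

Request:
move_arm:
  fingers: 1
  moves:
    - {"travel":[0,0,0],"twist":0}
    - {"travel":[0,0,0],"twist":0}
    - {"travel":[0,0,0],"twist":0}
    - {"travel":[0,0,0],"twist":0}
    - {"travel":[0,0,-0.03],"twist":0}
    - {"travel":[0,0,-0.04],"twist":0}
    - {"travel":[0,0,0],"twist":0}
    - {"travel":[0,0,0],"twist":0}

```text
clock: 31.8
tcp_pos: [0.4904, -0.4774, 0.0979]
ee_rot: [[0.939, 0.344, -0.0], [0.344, -0.939, 0.0], [-0.0, -0.0, -1.0]]
wrist_force: [0.1, -0.3, -1.1]
grip_width: 0.0055
finger_force: 44.1
```

Run:
```python
from h import *
s=state(); print(s["tcp_pos"],phi0(),s["grip_width"],s["wrist_force"])
a,b=chest(.025,.013)
plan([(.41,-.36,.25,50),(.42,.0,.25,92.2),(a,b,.23,92.2)])
```

```text
[ 0.490373   -0.47735184  0.09792483] 20.096297576615083 0.005463641536572854 [ 0.10944839 -0.26372409 -1.10288918]
16
[{"travel":[-0.007,-0.0276,-0.0304],"twist":-6.0},{"travel":[-0.0041,-0.0281,-0.0304],"twist":-6.0},{"travel":[-0.0011,-0.0284,-0.0304],"twist":-6.0},{"travel":[0.0018,-0.0284,-0.0304],"twist":-6.0},{"travel":[0.0048,-0.028,-0.0304],"twist":-6.0},{"travel":[0.0314,-0.0248,-0.0],"twist":-4.7},{"travel":[0.0333,-0.0222,-0.0],"twist":-4.7},{"travel":[0.035,-0.0194,-0.0],"twist":-4.7},{"travel":[0.0365,-0.0164,-0.0],"twist":-4.7},{"travel":[0.0377,-0.0134,-0.0],"twist":-4.7},{"travel":[0.0387,-0.0102,-0.0],"twist":-4.7},{"travel":[0.0394,-0.007,-0.0],"twist":-4.7},{"travel":[0.0398,-0.0038,-0.0],"twist":-4.7},{"travel":[0.04,-0.0005,-0.0],"twist":-4.7},{"travel":[0.0077,0.0312,0.01],"twist":0.1},{"travel":[0.0078,0.0312,0.01],"twist":0.1}]
```

Request:
move_arm:
  moves:
    - {"travel":[-0.007,-0.0276,-0.0304],"twist":-6.0}
    - {"travel":[-0.0041,-0.0281,-0.0304],"twist":-6.0}
    - {"travel":[-0.0011,-0.0284,-0.0304],"twist":-6.0}
    - {"travel":[0.0018,-0.0284,-0.0304],"twist":-6.0}
    - {"travel":[0.0048,-0.028,-0.0304],"twist":-6.0}
    - {"travel":[0.0314,-0.0248,0],"twist":-4.7}
    - {"travel":[0.0333,-0.0222,0],"twist":-4.7}
    - {"travel":[0.035,-0.0194,0],"twist":-4.7}
    - {"travel":[0.0365,-0.0164,0],"twist":-4.7}
    - {"travel":[0.0377,-0.0134,0],"twist":-4.7}
    - {"travel":[0.0387,-0.0102,0],"twist":-4.7}
    - {"travel":[0.0394,-0.007,0],"twist":-4.7}
    - {"travel":[0.0398,-0.0038,0],"twist":-4.7}
    - {"travel":[0.04,-0.0005,0],"twist":-4.7}
    - {"travel":[0.0077,0.0312,0.01],"twist":0.1}
    - {"travel":[0.0078,0.0312,0.01],"twist":0.1}
    - {"travel":[0,0,0],"twist":0}
    - {"travel":[0,0,0],"twist":0}

```text
clock: 34.05
tcp_pos: [0.4807, 0.0176, 0.2292]
ee_rot: [[-0.038, 0.999, -0.003], [0.999, 0.038, -0.0], [-0.0, -0.003, -1.0]]
wrist_force: [-0.0, -0.3, 0.2]
grip_width: 0.006
finger_force: 44.2
```

Run:
```python
from h import *
f=grab_frame("top"); save(f,"g5",(120,130,300,290),3)
w=cloud(f); d=w[...,:2]-C0; c,s=np.cos(CY),np.sin(CY); x=c*d[...,0]+s*d[...,1]; y=-s*d[...,0]+c*d[...,1]; z=w[...,2]
for yy in(.0,-.02,-.04,-.06): 
    print(yy,[(round(1e3*xx),round(1e3*np.median(z[q]))) for xx in np.arange(-.02,.066,.005) if (q:=(abs(x-xx)<.003)&(abs(y-yy)<.006)&(z<.07)).any()])
s=state();print(chest(.025,.013),s["tcp_pos"],phi0(),s["grip_width"],s["wrist_force"])
```

```text
0.0 [(-20, 5), (-15, 29), (-10, 13), (-5, 15), (0, 21), (5, 21), (10, 9), (15, 10), (20, 6), (25, 13), (30, 19), (35, 18), (40, 18), (45, 4), (50, 4), (55, 4), (60, 4), (65, 31)]
-0.02 [(-20, 4), (-15, 23), (-10, 16), (-5, 14), (0, 21), (5, 21), (10, 11), (15, 9), (20, 6), (25, 14), (30, 18), (35, 20), (40, 16), (45, 4), (50, 5), (55, 5), (60, 5), (65, 32)]
-0.04 [(-20, 3), (-15, 17), (-10, 12), (-5, 11), (0, 22), (5, 21), (10, 11), (15, 10), (20, 7), (25, 15), (30, 19), (35, 19), (40, 18), (45, 4), (50, 5), (55, 4), (60, 3), (65, 22)]
-0.06 [(-20, 6), (-15, 29), (-10, 3), (-5, 5), (0, 20), (5, 16), (10, 12), (15, 6), (20, 9), (25, 14), (30, 15), (35, 15), (40, 15), (45, 4), (50, 4), (55, 4), (60, 3), (65, 30)]
[0.48178253 0.01795011] [0.48075943 0.01755548 0.22964977] 92.17912403784281 0.005805363251315947 [-0.4632138   0.68780729 -0.23643749]
```

View pics/g5.png

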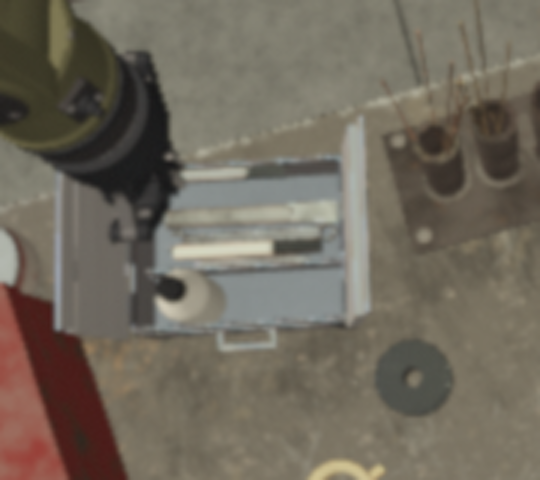

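Request:
move_arm:
  moves:
    - {"travel":[0,0.013,0.045],"twist":0}
    - {"travel":[0,0,0.045],"twist":0}
    - {"travel":[0,0,0.045],"twist":0}
    - {"travel":[0,0,0.03],"twist":0}
    - {"travel":[0,0,0.01],"twist":0}
    - {"travel":[0,0,0],"twist":0}
    - {"travel":[0,0,0],"twist":0}

```text
clock: 34.98
tcp_pos: [0.4961, 0.0182, 0.0568]
ee_rot: [[-0.038, 0.999, 0.002], [0.999, 0.038, 0.0], [-0.0, 0.002, -1.0]]
wrist_force: [-0.9, -0.1, -1.0]
grip_width: 0.0059
finger_force: 44.2
```

Request:
move_arm:
  fingers: 0.5
  moves:
    - {"travel":[0,0,0],"twist":0}
    - {"travel":[0,0,0],"twist":0}
    - {"travel":[0,0,-0.03],"twist":0}
    - {"travel":[0,0,-0.045],"twist":0}
    - {"travel":[0,0,-0.045],"twist":0}
    - {"travel":[0,0,-0.045],"twist":0}
    - {"travel":[0,-0.02,-0.045],"twist":0}
    - {"travel":[0,0,0],"twist":0}

```text
clock: 35.98
tcp_pos: [0.4762, 0.0176, 0.2693]
ee_rot: [[-0.038, 0.999, 0.007], [0.999, 0.038, 0.0], [0.0, 0.007, -1.0]]
wrist_force: [-0.3, -0.3, -0.4]
grip_width: 0.0211
finger_force: 0.0
```

Run:
```python
from h import *
s=state();print(s["tcp_pos"],s["grip_width"],phi0())
# push from left of cap: closed fingers; bottle cap at (.4143,.0454)
plan([(.415,.088,.24,92.2),(.415,.083,.116,92.2)])
```

```text
[0.47623322 0.01761693 0.26930008] 0.02112429943360265 92.19735617097301
6
[{"travel":[0.0242,-0.0195,0.0098],"twist":-0.0},{"travel":[0.0242,-0.0195,0.0098],"twist":-0.0},{"travel":[0.0242,-0.0195,0.0098],"twist":-0.0},{"travel":[-0.0016,-0.0001,0.0413],"twist":-0.0},{"travel":[-0.0016,-0.0001,0.0413],"twist":-0.0},{"travel":[-0.0016,-0.0001,0.0413],"twist":-0.0}]
```

Request:
move_arm:
  fingers: 1
  moves:
    - {"travel":[0.0242,-0.0195,0.0098],"twist":0}
    - {"travel":[0.0242,-0.0195,0.0098],"twist":0}
    - {"travel":[0.0182,-0.0195,0.0098],"twist":0}
    - {"travel":[-0.0016,0,0.03],"twist":0}
    - {"travel":[-0.0016,0,0.03],"twist":0}
    - {"travel":[-0.0016,0,0.03],"twist":0}
    - {"travel":[0,0,0.029],"twist":0}
    - {"travel":[0,0,0],"twist":0}
    - {"travel":[0,0,0],"twist":0}

```text
clock: 37.1
tcp_pos: [0.4143, 0.0771, 0.1174]
ee_rot: [[-0.038, 0.999, 0.0], [0.999, 0.038, 0.0], [0.0, 0.0, -1.0]]
wrist_force: [-0.0, 0.2, 0.4]
grip_width: -0.0001
finger_force: 0.0
```

Run:
```python
from h import *
f=grab_frame("top"); save(f,"b1",(120,130,300,290),3)
w=cloud(f); d=w[...,:2]-C0; c,s=np.cos(CY),np.sin(CY); x=c*d[...,0]+s*d[...,1]; y=-s*d[...,0]+c*d[...,1]; z=w[...,2]
for yy in(.0,-.02,-.04,-.06): 
    print(yy,[(round(1e3*xx),round(1e3*np.median(z[q]))) for xx in np.arange(-.02,.066,.005) if (q:=(abs(x-xx)<.003)&(abs(y-yy)<.006)&(z<.07)).any()])
s=state();print(s["tcp_pos"],s["grip_width"],s["wrist_force"])
```

```text
0.0 [(-20, 5), (-15, 30), (-10, 15), (-5, 15), (0, 20), (5, 22), (10, 10), (15, 9), (20, 4), (25, 11), (30, 18), (35, 19), (40, 18), (45, 3), (50, 4), (55, 5), (60, 12), (65, 32)]
-0.02 [(-20, 3), (-15, 25), (-10, 15), (-5, 15), (0, 21), (5, 20), (10, 11), (15, 10), (20, 6), (25, 15), (30, 20), (35, 18), (40, 17), (45, 4), (50, 4), (55, 5), (60, 12), (65, 36)]
-0.04 [(-20, 4), (-15, 18), (-10, 12), (-5, 11), (0, 21), (5, 23), (10, 9), (15, 10), (20, 8), (25, 16), (30, 19), (35, 18), (40, 17), (45, 4), (50, 5), (55, 4), (60, 9), (65, 32)]
-0.06 [(-20, 4), (-15, 24), (-10, 3), (-5, 5), (0, 16), (5, 13), (10, 13), (15, 8), (20, 7), (25, 15), (30, 15), (35, 14), (40, 14), (45, 3), (50, 4), (55, 5), (60, 9), (65, 29)]
[0.41488715 0.07718777 0.11780496] -0.0003548129027295443 [-0.62369176 -0.46974518 -0.07697404]
```

View pics/b1.png

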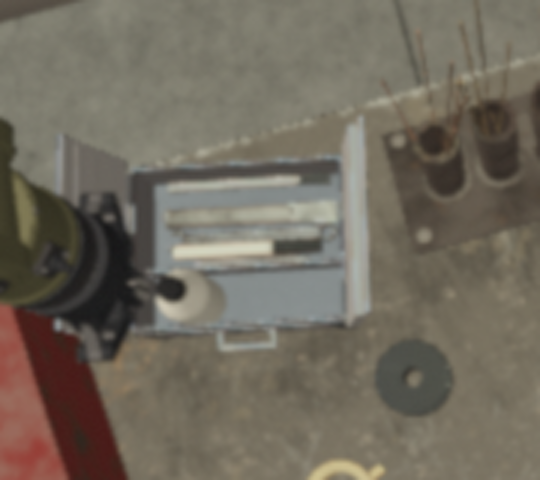

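All five tools are in, with the brush against the back wall. Now I push the bottle's cap to the right.

Request:
move_arm:
  moves:
    - {"travel":[-0.008,0,0],"twist":0}
    - {"travel":[-0.008,0,0],"twist":0}
    - {"travel":[-0.01,0,0],"twist":0}
    - {"travel":[-0.01,0,0],"twist":0}
    - {"travel":[-0.01,0,0],"twist":0}
    - {"travel":[-0.01,0,0],"twist":0}
    - {"travel":[-0.01,0,0],"twist":0}
    - {"travel":[-0.01,0,0],"twist":0}
    - {"travel":[0,0,0],"twist":0}
    - {"travel":[0,0,0],"twist":0}

```text
clock: 38.4
tcp_pos: [0.417, 0.0011, 0.1169]
ee_rot: [[-0.038, 0.999, -0.0], [0.999, 0.038, 0.0], [0.0, -0.0, -1.0]]
wrist_force: [1.0, 0.7, -0.2]
grip_width: 0.0003
finger_force: 0.0
```

Run:
```python
from h import *
f=grab_frame("top"); save(f,"b2",(120,130,300,290),3)
s=state();print(s["tcp_pos"],s["grip_width"],s["wrist_force"])
```

```text
[0.41701029 0.00124476 0.11688996] 0.00020700346753200382 [0.55166502 0.28421071 0.30246421]
```

View pics/b2.png

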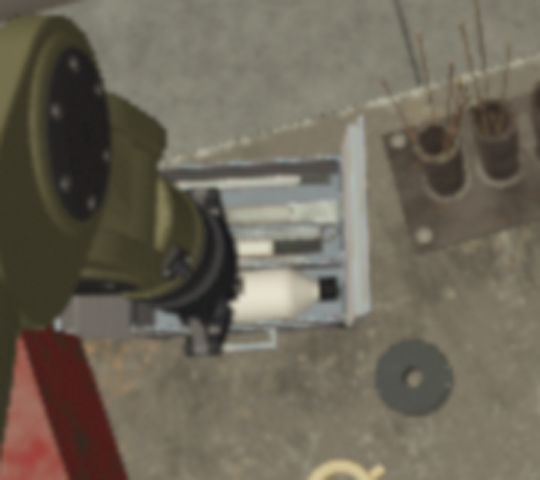

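The bottle has fallen with its cap right, at (328,290). I raise the arm, then check the bottle's lie and the space left of the left leaf.

Request:
move_arm:
  moves:
    - {"travel":[0,0,-0.045],"twist":0}
    - {"travel":[0,0,-0.045],"twist":0}
    - {"travel":[0,0,-0.045],"twist":0}
    - {"travel":[0,0.045,-0.045],"twist":0}
    - {"travel":[-0.045,0.04,0],"twist":0}
    - {"travel":[-0.045,0,0],"twist":0}
    - {"travel":[-0.045,0,0],"twist":0}
    - {"travel":[0,0,0],"twist":0}

```text
clock: 39.45
tcp_pos: [0.5064, -0.1326, 0.2957]
ee_rot: [[-0.035, 0.999, -0.0], [0.999, 0.035, -0.0], [-0.0, -0.0, -1.0]]
wrist_force: [-0.3, 0.7, -0.6]
grip_width: 0.0001
finger_force: 0.0
```

Run:
```python
from h import *
f=grab_frame("top"); save(f,"b3",(90,130,330,290),3)
w=cloud(f); np.savez("top1.npz",w=w)
d=w[...,:2]-C0; c,s=np.cos(CY),np.sin(CY); x=c*d[...,0]+s*d[...,1]; y=-s*d[...,0]+c*d[...,1]; z=w[...,2]
print("bottle ridge (x=-41):",[(round(1e3*yy),round(1e3*np.max(z[q])),round(1e3*x[q][np.argmax(z[q])])) for yy in np.arange(-.085,.09,.01) if (q:=(abs(x+.041)<.02)&(abs(y-yy)<.005)).any()])
gx=np.arange(.58,.34,-.02); gy=np.arange(.26,.09,-.01); X,Y=w[...,0],w[...,1]
print("      "+" ".join("%4d"%(v*1000) for v in gy))
for a in gx: print("%4d: "%(a*1000)+" ".join("%4d"%(1e3*np.nanmax(z[q])) if (q:=(abs(X-a)<.01)&(abs(Y-v)<.005)).any() else "   ." for v in gy))
print(state()["tcp_pos"])
```

```text
bottle ridge (x=-41): [(-85, 796, -61), (-75, 793, -61), (-65, 788, -58), (-55, 40, -38), (-45, 47, -36), (-35, 51, -39), (-25, 50, -45), (-15, 50, -38), (-5, 52, -45), (5, 51, -39), (15, 49, -43), (25, 47, -43), (35, 7, -34), (45, 7, -23), (55, 11, -34), (65, 9, -24), (75, 8, -55), (85, 31, -59)]
       260  250  240  229  219  209  199  189  179  169  159  149  139  129  119  109   99
 580:    .    .    .    .    .    .    .    .    .    .    .    .    .    .    .    .    .
 559:    .    .    .    .    .    .    .    .    .    .    .    .    .    .    .    .    .
 539:    .    .    .    .    .    .    .    .    .    .    .    .    .    .    .    .    .
 519:    .    .    .    .    .    .    .    .    .    .    .    .    .    .    .    .    .
 499:    .    .    .    .    .    .    .    .    .    .    .    .    .    .    .    .    .
 479:    .    .    .    .    .    .    .    .    .    .    .    .    .    .    .    .    .
 459:    .    .    .    .    .    .    .    .    .    .    .    .    .    .    .    .    .
 439:    .    .    .    .    .    .    .    .    .    .    .    .    .    .    .    .    .
 419:    .    .    .    .    .    .    .    .    .    .    .    .    .    .    .    .    .
 399:    .    .    .    .    .    .    .    .    .    .    .    .    .    .    .    .    .
 379:    .    .    .    .    .    .    .    .    .    .    .    .    .    .    .    .    2
 359:    .    .    .    .    .    .    .    .    .    .    .    .    .    .    .    .    .
[ 0.50623331 -0.13119713  0.29573686]
```

View pics/b3.png

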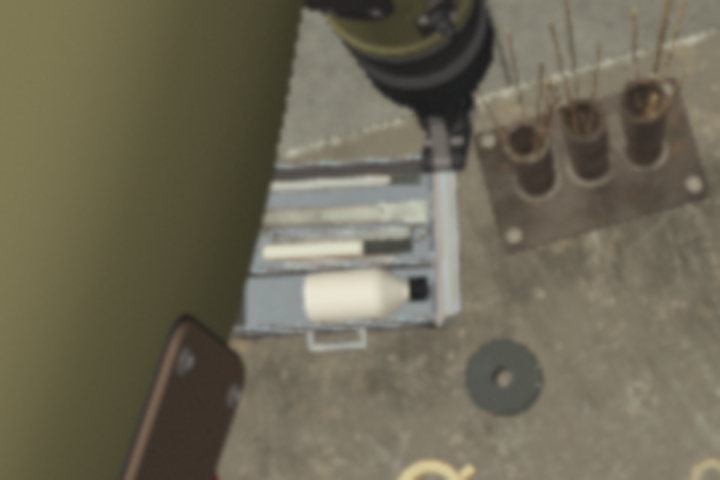

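The bottle lies level in its lane (ridge at 47–51 mm) and all five tools are in the back lane. I moved to the wrong side, so I'll go back left and take the left clearance from the first frame.

Run:
```python
from h import *
w=np.load("top0.npz")["w"]; X,Y,z=w[...,0],w[...,1],w[...,2]
gx=np.arange(.58,.36,-.02); gy=np.arange(.26,.09,-.01)
print("      "+" ".join("%4d"%(v*1000) for v in gy))
for a in gx: print("%4d: "%(a*1000)+" ".join("%4d"%(1e3*np.nanmax(z[q])) if (q:=(abs(X-a)<.01)&(abs(Y-v)<.005)).any() else "   ." for v in gy))
# left leaf inner face profile in chest frame
d=w[...,:2]-C0; c,s=np.cos(CY),np.sin(CY); x=c*d[...,0]+s*d[...,1]; y=-s*d[...,0]+c*d[...,1]
for sg in(1,-1):
    m=(abs(x-.0)<.03)&(sg*y>.088)&(sg*y<.14)&(z>.075)&(z<.14); k=np.polyfit(z[m],sg*y[m],1); print(sg,"y at z=.062 %.4f at .158 %.4f slope ang %.3f"%(np.polyval(k,.062),np.polyval(k,.158),np.pi/2+np.arctan(k[0])))
    m=(abs(x)<.06)&(sg*y>.088)&(sg*y<.14); print("top z",np.percentile(z[m],[95,98,99.5]),"y max at top",np.percentile(sg*y[m&(z>.145)],[2,50,98]))
plan([(.50,.02,.30,92.2),(.50,.16,.30,92.2)])
```

```text
260  250  240  229  219  209  199  189  179  169  159  149  139  129  119  109   99
 580:    .    .    .    .    .    .    .    .    .    .    .    .    .    .    .    .    .
 559:    .    .    .    .    .    .    .    .    .    .    .    .    .    .    .    .    .
 539:    .    .    .    .    .    .    .    .    .    .    .    .    .    .   -1   -3    0
 519:    .    .    .    .    .    0    0    1    0    .    .    .    .    .  160  160  118
 499:    .    0    1    2    3    3    4    3    4    .    .    .    .    .  159  159  115
 479:   50   53   51   48   52   53   52    4    2    .    .    .    .    .  159  159  121
 459:   50    7    5    6    6    3   50   51    2    .    .    .    .    .  158  161  125
 439:    7    5    4    6    4    6   38   53    2    .    .    .    .    .  156  160  127
 419:   53    3    .    .    .    .   25   49    4  147  151    .    .    .    .  159  138
 399:    .    .    .  146  146  148  147  149  148  148  149  147    .    .    .  160  137
 379:  148  148  148  148  149  149  149  148  148  149  148  149  146    2    5  159  136
1 y at z=.062 0.0882 at .158 0.1091 slope ang 1.785
top z [0.15705902 0.15827758 0.15933984] y max at top [0.10556318 0.10831794 0.11217828]
-1 y at z=.062 0.0858 at .158 0.1152 slope ang 1.868
top z [0.15175221 0.15345044 0.15459399] y max at top [0.11418188 0.11722527 0.11952887]
8
[{"travel":[0.0378,-0.0002,-0.0011],"twist":-0.0},{"travel":[0.0378,-0.0002,-0.0011],"twist":-0.0},{"travel":[0.0378,-0.0002,-0.0011],"twist":-0.0},{"travel":[0.0378,-0.0002,-0.0011],"twist":-0.0},{"travel":[0.035,0.0013,0.0],"twist":-0.0},{"travel":[0.035,0.0013,0.0],"twist":-0.0},{"travel":[0.035,0.0013,0.0],"twist":-0.0},{"travel":[0.035,0.0013,0.0],"twist":-0.0}]
```

Request:
move_arm:
  moves:
    - {"travel":[0.0378,0,-0.001],"twist":0}
    - {"travel":[0.0378,0,-0.001],"twist":0}
    - {"travel":[0.0378,0,-0.001],"twist":0}
    - {"travel":[0.0378,0,-0.001],"twist":0}
    - {"travel":[0.035,0.0013,0],"twist":0}
    - {"travel":[0.035,0.0013,0],"twist":0}
    - {"travel":[0.035,0.0013,0],"twist":0}
    - {"travel":[0.035,0.0013,0],"twist":0}
    - {"travel":[0,0,0],"twist":0}
    - {"travel":[0,0,0],"twist":0}

```text
clock: 40.75
tcp_pos: [0.4997, 0.1611, 0.3001]
ee_rot: [[-0.04, 0.999, -0.0], [0.999, 0.04, -0.0], [-0.0, -0.0, -1.0]]
wrist_force: [-0.4, -0.9, -0.1]
grip_width: -0.0001
finger_force: 0.0
```

Run:
```python
from h import *
s=state();print(s["tcp_pos"],phi0())
f=grab_frame("scene"); w=cloud(f);X,Y,z=w[...,0],w[...,1],w[...,2]
for a in(.44,.46,.48,.5,.52,.54): print(a,[(round(1e3*v),round(1e3*np.nanmax(z[q]))) for v in np.arange(.13,.22,.01) if (q:=(abs(X-a)<.01)&(abs(Y-v)<.005)&(z<.2)).any()])
plan([(.50,.16,.14,92.2)],step=.035)
plan([(.50,.1136,.142,92.2),(.50,.0876,.147,92.2),(.5,.068,.147,92.2),(.5,.052,.134,92.2),(.5,.0406,.116,92.2)],start=(.5,.16,.14,92.2),step=.012)
```

```text
[0.49972686 0.16114671 0.3000875 ] 92.29018772080993
0.44 []
0.46 []
0.48 []
0.5 []
0.52 []
0.54 []
5
[{"travel":[-0.0001,0.0,0.032],"twist":0.0},{"travel":[-0.0001,0.0,0.032],"twist":0.0},{"travel":[-0.0001,0.0,0.032],"twist":0.0},{"travel":[-0.0001,0.0,0.032],"twist":0.0},{"travel":[-0.0001,0.0,0.032],"twist":0.0}]
13
[{"travel":[-0.0116,-0.0004,-0.0005],"twist":-0.0},{"travel":[-0.0116,-0.0004,-0.0005],"twist":-0.0},{"travel":[-0.0116,-0.0004,-0.0005],"twist":-0.0},{"travel":[-0.0116,-0.0004,-0.0005],"twist":-0.0},{"travel":[-0.0086,-0.0004,-0.0017],"twist":-0.0},{"travel":[-0.0086,-0.0004,-0.0017],"twist":-0.0},{"travel":[-0.0086,-0.0004,-0.0017],"twist":-0.0},{"travel":[-0.0099,-0.0004,0.0001],"twist":-0.0},{"travel":[-0.0099,-0.0004,0.0001],"twist":-0.0},{"travel":[-0.008,-0.0003,0.0065],"twist":-0.0},{"travel":[-0.008,-0.0003,0.0065],"twist":-0.0},{"travel":[-0.0057,-0.0002,0.009],"twist":-0.0},{"travel":[-0.0057,-0.0002,0.009],"twist":-0.0}]
```

Request:
move_arm:
  moves:
    - {"travel":[0,0,0.032],"twist":0}
    - {"travel":[0,0,0.032],"twist":0}
    - {"travel":[0,0,0.032],"twist":0}
    - {"travel":[0,0,0.032],"twist":0}
    - {"travel":[0,0,0.032],"twist":0}
    - {"travel":[0,0,0],"twist":0}

```text
clock: 41.55
tcp_pos: [0.4983, 0.1591, 0.1381]
ee_rot: [[-0.037, 0.999, -0.005], [0.999, 0.037, -0.002], [-0.001, -0.005, -1.0]]
wrist_force: [-0.6, -0.6, 0.4]
grip_width: -0.0001
finger_force: 0.0
```

Request:
move_arm:
  moves:
    - {"travel":[-0.0116,0,0],"twist":0}
    - {"travel":[-0.0116,0,-0.0005],"twist":0}
    - {"travel":[-0.0116,0,-0.0005],"twist":0}
    - {"travel":[-0.0116,0,-0.0005],"twist":0}
    - {"travel":[-0.0086,0,-0.0017],"twist":0}
    - {"travel":[-0.0086,0,-0.0017],"twist":0}
    - {"travel":[-0.0086,0,-0.0017],"twist":0}
    - {"travel":[-0.0099,0,0],"twist":0}
    - {"travel":[-0.0099,0,0],"twist":0}

```text
clock: 42.68
tcp_pos: [0.5038, 0.0679, 0.1466]
ee_rot: [[-0.038, 0.999, -0.0], [0.999, 0.038, -0.0], [-0.0, -0.0, -1.0]]
wrist_force: [0.2, 1.1, 0.4]
grip_width: -0.0001
finger_force: 0.8
```

Request:
move_arm:
  moves:
    - {"travel":[-0.008,0,0.0065],"twist":0}
    - {"travel":[-0.008,0,0.0065],"twist":0}
    - {"travel":[-0.0057,0,0.009],"twist":0}
    - {"travel":[-0.0057,0,0.009],"twist":0}
    - {"travel":[-0.0025,0,0.0065],"twist":0}
    - {"travel":[-0.0025,0,0.0065],"twist":0}
    - {"travel":[-0.001,0,0.004],"twist":0}
    - {"travel":[0,0,0],"twist":0}

```text
clock: 43.68
tcp_pos: [0.5047, 0.0352, 0.0982]
ee_rot: [[-0.038, 0.999, -0.001], [0.999, 0.038, -0.0], [-0.0, -0.001, -1.0]]
wrist_force: [-0.5, -0.9, -0.4]
grip_width: -0.0002
finger_force: 0.0
```

```bash
cat >> h.py <<'E'
def leaf(sg,f=None):
    w=cloud(f or grab_frame("top")); d=w[...,:2]-C0; c,s=np.cos(CY),np.sin(CY); x=c*d[...,0]+s*d[...,1]; y=-s*d[...,0]+c*d[...,1]; z=w[...,2]
    for xx in(-.055,-.035,-.015,.01,.04,.06): print(xx,[(round(1e3*yy),round(1e3*np.median(z[q]),1)) for yy in sg*np.arange(-.02,.1,.01) if (q:=(abs(x-xx)<.006)&(abs(y-yy)<.005)&(z<.2)).sum()>2])
E
python3 - <<'E'
from h import *
leaf(1); s=state(); print(s["tcp_pos"],s["wrist_force"])
E
```

```text
-0.055 [(-20, np.float64(40.9)), (-10, np.float64(45.7)), (0, np.float64(67.1)), (10, np.float64(68.4)), (20, np.float64(72.7)), (30, np.float64(72.1)), (40, np.float64(72.6)), (50, np.float64(72.4)), (60, np.float64(71.9)), (70, np.float64(73.3)), (80, np.float64(73.3)), (90, np.float64(67.6))]
-0.035 [(-20, np.float64(46.8)), (-10, np.float64(47.7)), (0, np.float64(68.1)), (10, np.float64(71.9)), (20, np.float64(72.1)), (30, np.float64(72.4)), (40, np.float64(72.1)), (50, np.float64(72.8)), (60, np.float64(72.4)), (70, np.float64(71.4)), (80, np.float64(71.7)), (90, np.float64(70.4))]
-0.015 [(-20, np.float64(27.6)), (-10, np.float64(31.2)), (0, np.float64(66.8)), (10, np.float64(69.9)), (20, np.float64(74.7)), (30, np.float64(73.6)), (40, np.float64(72.6)), (50, np.float64(72.2)), (60, np.float64(72.2)), (70, np.float64(71.6)), (80, np.float64(72.3))]
0.01 [(-20, np.float64(14.4)), (-10, np.float64(20.2)), (0, np.float64(65.2)), (10, np.float64(68.7)), (20, np.float64(149.6)), (30, np.float64(176.4)), (40, np.float64(73.3)), (70, np.float64(72.6)), (80, np.float64(72.6)), (90, np.float64(66.3))]
0.04 [(-20, np.float64(15.8)), (-10, np.float64(20.2)), (0, np.float64(65.5)), (10, np.float64(73.5)), (20, np.float64(84.7)), (80, np.float64(71.3)), (90, np.float64(68.1))]
0.06 [(-20, np.float64(10.7)), (-10, np.float64(23.4)), (0, np.float64(62.2)), (10, np.float64(68.9)), (20, np.float64(73.3))]
[0.50483965 0.03528151 0.09844647] [-0.44898917 -0.4328256   0.49862177]
```

Request:
move_arm:
  moves:
    - {"travel":[0,0,0.003],"twist":0}
    - {"travel":[0,0,0.002],"twist":0}
    - {"travel":[0,0,0],"twist":0}

```text
clock: 44.1
tcp_pos: [0.5056, 0.0353, 0.0965]
ee_rot: [[-0.038, 0.999, 0.002], [0.999, 0.038, -0.0], [-0.0, 0.002, -1.0]]
wrist_force: [-10.0, -0.8, 27.5]
grip_width: -0.0002
finger_force: 13.8
```

Run:
```python
from h import *
s=state(); print(s["tcp_pos"],s["wrist_force"],phi0())
e=plan([(.43,.03,.28,92.2),(.41,-.16,.28,92.2)],step=.045)
```

```text
[0.50555287 0.03529951 0.09653651] [-9.98635394 -0.77734396 27.46901883] 92.19765970417996
10
[{"travel":[-0.0005,-0.0151,-0.0367],"twist":-0.0},{"travel":[-0.0005,-0.0151,-0.0367],"twist":-0.0},{"travel":[-0.0005,-0.0151,-0.0367],"twist":-0.0},{"travel":[-0.0005,-0.0151,-0.0367],"twist":-0.0},{"travel":[-0.0005,-0.0151,-0.0367],"twist":-0.0},{"travel":[-0.0378,-0.0055,0.0],"twist":-0.0},{"travel":[-0.0378,-0.0055,0.0],"twist":-0.0},{"travel":[-0.0378,-0.0055,0.0],"twist":-0.0},{"travel":[-0.0378,-0.0055,0.0],"twist":-0.0},{"travel":[-0.0378,-0.0055,0.0],"twist":-0.0}]
```

Request:
move_arm:
  moves:
    - {"travel":[0,0,-0.0367],"twist":0}
    - {"travel":[-0.0005,-0.0151,-0.0367],"twist":0}
    - {"travel":[-0.0005,-0.0205,-0.0367],"twist":0}
    - {"travel":[-0.0005,-0.0205,-0.0367],"twist":0}
    - {"travel":[-0.0005,-0.0205,-0.0367],"twist":0}
    - {"travel":[-0.0378,-0.0035,0],"twist":0}
    - {"travel":[-0.0378,-0.0035,0],"twist":0}
    - {"travel":[-0.0378,-0.0035,0],"twist":0}
    - {"travel":[-0.0378,-0.0035,0],"twist":0}
    - {"travel":[-0.0378,-0.0035,0],"twist":0}
    - {"travel":[0,0,0],"twist":0}
    - {"travel":[0,0,0],"twist":0}

```text
clock: 45.6
tcp_pos: [0.4183, -0.1588, 0.2771]
ee_rot: [[-0.038, 0.999, -0.0], [0.999, 0.038, 0.001], [0.001, -0.0, -1.0]]
wrist_force: [-0.6, -0.0, 0.2]
grip_width: 0.0
finger_force: 0.0
```

Run:
```python
from h import *
s=state(); print(s["tcp_pos"],phi0(),s["wrist_force"])
f=grab_frame("top"); leaf(1,f); save(f,"c1",(90,130,330,290),3)
e=plan([(.42,-.158,.14,92.2)],step=.035)
```

```text
[ 0.41828954 -0.15878098  0.27710824] 92.17626282855814 [-0.61203795 -0.01801074  0.24087036]
-0.055 []
-0.035 []
-0.015 []
0.01 []
0.04 []
0.06 []
4
[{"travel":[0.0001,0.0004,0.0343],"twist":0.0},{"travel":[0.0001,0.0004,0.0343],"twist":0.0},{"travel":[0.0001,0.0004,0.0343],"twist":0.0},{"travel":[0.0001,0.0004,0.0343],"twist":0.0}]
```

View pics/c1.png

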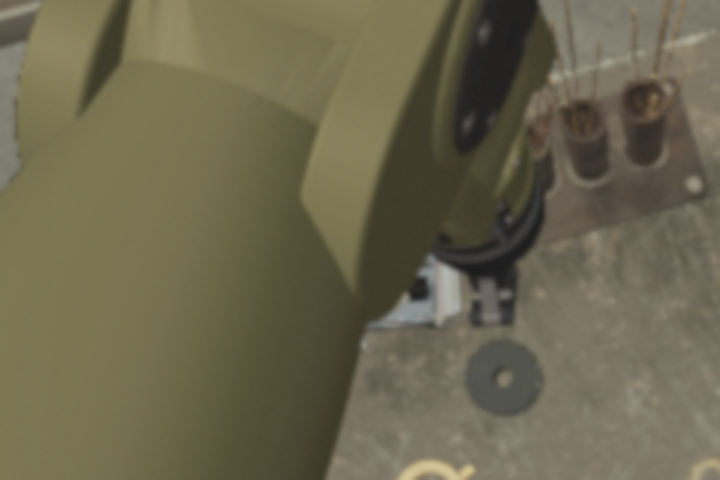

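The gripper stands outside the right leaf at (490,300), clear of the spool and the rods. I lower it and fold the leaf.

Request:
move_arm:
  moves:
    - {"travel":[0,0,0.0343],"twist":0}
    - {"travel":[0,0,0.0343],"twist":0}
    - {"travel":[0,0,0.0343],"twist":0}
    - {"travel":[0,0,0.0343],"twist":0}
    - {"travel":[0,0,0],"twist":0}

```text
clock: 46.28
tcp_pos: [0.4165, -0.1573, 0.1381]
ee_rot: [[-0.04, 0.999, -0.005], [0.999, 0.04, 0.002], [0.002, -0.005, -1.0]]
wrist_force: [0.3, 0.3, 0.4]
grip_width: -0.0002
finger_force: 0.0
```

Request:
move_arm:
  moves:
    - {"travel":[0.0116,0,0],"twist":0}
    - {"travel":[0.0116,0,-0.0005],"twist":0}
    - {"travel":[0.0116,0,-0.0005],"twist":0}
    - {"travel":[0.0116,0,-0.0005],"twist":0}
    - {"travel":[0.0086,0,-0.0017],"twist":0}
    - {"travel":[0.0086,0,-0.0017],"twist":0}
    - {"travel":[0.0086,0,-0.0017],"twist":0}
    - {"travel":[0.0099,0,0],"twist":0}
    - {"travel":[0.0099,0,0],"twist":0}
    - {"travel":[0.006,0,0],"twist":0}

```text
clock: 47.52
tcp_pos: [0.4145, -0.0605, 0.1465]
ee_rot: [[-0.039, 0.999, -0.0], [0.999, 0.039, 0.0], [0.0, -0.0, -1.0]]
wrist_force: [0.6, -2.6, 0.2]
grip_width: -0.0001
finger_force: 0.8
```

Request:
move_arm:
  moves:
    - {"travel":[0.0085,0,0.0065],"twist":0}
    - {"travel":[0.0085,0,0.0065],"twist":0}
    - {"travel":[0.0055,0,0.009],"twist":0}
    - {"travel":[0.0055,0,0.009],"twist":0}
    - {"travel":[0.0025,0,0.0065],"twist":0}
    - {"travel":[0.0025,0,0.0065],"twist":0}
    - {"travel":[0.001,0,0.005],"twist":0}
    - {"travel":[0,0,0.002],"twist":0}
    - {"travel":[0,0,0],"twist":0}

```text
clock: 48.65
tcp_pos: [0.4133, -0.0272, 0.0967]
ee_rot: [[-0.038, 0.999, 0.0], [0.999, 0.038, 0.0], [0.0, 0.0, -1.0]]
wrist_force: [-7.2, 1.2, 17.9]
grip_width: 0.0002
finger_force: 9.4
```

Contact at 18 N, at the same height as the left leaf. I press slightly more, then lift clear to the right and check.

Request:
move_arm:
  moves:
    - {"travel":[0,0,0.001],"twist":0}
    - {"travel":[0,0,0],"twist":0}
    - {"travel":[0,0,-0.03],"twist":0}
    - {"travel":[0,0,-0.045],"twist":0}
    - {"travel":[0,0,-0.045],"twist":0}
    - {"travel":[0,0,-0.045],"twist":0}
    - {"travel":[-0.045,0,-0.03],"twist":5}
    - {"travel":[-0.045,0,0],"twist":5}
    - {"travel":[-0.045,0,0],"twist":5}
    - {"travel":[-0.045,0,0],"twist":5}
    - {"travel":[-0.045,0,0],"twist":5}
    - {"travel":[-0.045,0,0],"twist":5}
    - {"travel":[-0.045,0,0],"twist":0}
    - {"travel":[0,0,0],"twist":0}
    - {"travel":[0,0,0],"twist":0}

```text
clock: 50.52
tcp_pos: [0.3444, -0.3294, 0.2892]
ee_rot: [[0.467, 0.884, -0.0], [0.884, -0.467, 0.001], [0.001, -0.001, -1.0]]
wrist_force: [-0.3, -0.3, 0.3]
grip_width: 0.0002
finger_force: 0.0
```

Run:
```python
from h import *
f=grab_frame("top"); leaf(1,f); print(); leaf(-1,f); save(f,"c2",(90,130,330,290),3)
```

```text
-0.055 [(-20, np.float64(71.5)), (-10, np.float64(71.6)), (0, np.float64(72.2)), (10, np.float64(70.5)), (20, np.float64(72.4)), (30, np.float64(72.1)), (40, np.float64(72.3)), (50, np.float64(71.2)), (60, np.float64(71.2)), (70, np.float64(71.7)), (80, np.float64(72.8)), (90, np.float64(66.4))]
-0.035 [(-20, np.float64(72.0)), (-10, np.float64(71.9)), (0, np.float64(71.5)), (10, np.float64(70.3)), (20, np.float64(71.1)), (30, np.float64(71.5)), (40, np.float64(72.0)), (50, np.float64(71.7)), (60, np.float64(71.8)), (70, np.float64(72.6)), (80, np.float64(71.7))]
-0.015 [(-20, np.float64(71.9)), (-10, np.float64(71.6)), (0, np.float64(71.5)), (10, np.float64(70.4)), (20, np.float64(71.3)), (30, np.float64(71.3)), (40, np.float64(72.9)), (50, np.float64(71.3)), (60, np.float64(71.3)), (70, np.float64(71.9)), (80, np.float64(71.9)), (90, np.float64(67.8))]
0.01 [(-20, np.float64(71.1)), (-10, np.float64(71.3)), (0, np.float64(71.8)), (10, np.float64(69.9)), (20, np.float64(71.8)), (30, np.float64(72.9)), (40, np.float64(72.4)), (50, np.float64(70.1)), (60, np.float64(72.1)), (70, np.fl
[... 1770 characters left out ...]
0, np.float64(72.1)), (-70, np.float64(72.2)), (-80, np.float64(72.3)), (-90, np.float64(16.7))]
0.04 [(20, np.float64(71.7)), (10, np.float64(71.0)), (0, np.float64(72.1)), (-10, np.float64(71.3)), (-20, np.float64(72.6)), (-30, np.float64(71.3)), (-40, np.float64(72.1)), (-50, np.float64(70.3)), (-60, np.float64(71.8)), (-70, np.float64(71.7)), (-80, np.float64(72.0)), (-90, np.float64(43.8))]
0.06 [(20, np.float64(71.8)), (10, np.float64(70.7)), (0, np.float64(72.3)), (-10, np.float64(71.0)), (-20, np.float64(71.2)), (-30, np.float64(71.9)), (-40, np.float64(71.8)), (-50, np.float64(71.6)), (-60, np.float64(72.1)), (-70, np.float64(72.1)), (-80, np.float64(71.8)), (-90, np.float64(29.8))]
```

View pics/c2.png

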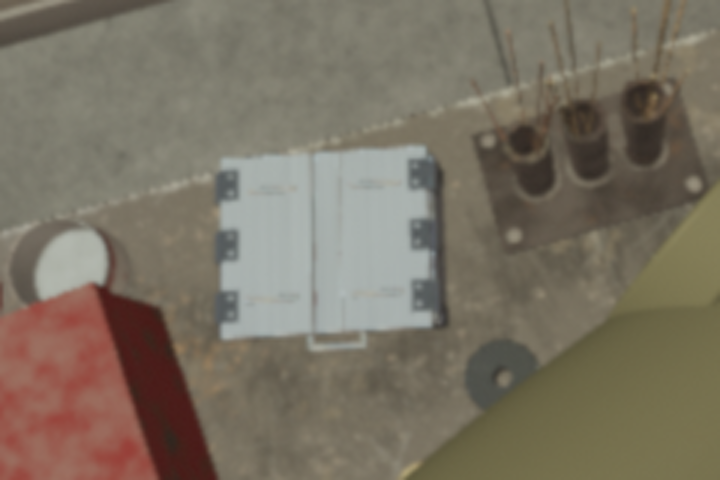

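Both leaves lie flat at 72 mm, with the seam at x≈312 lapped. The spool is in place and the arm is clear.

```bash
python3 -c "
from rig import hand_in
print(hand_in())"
```

```text
the job is handed in; nothing more can be done
None
```

The job is handed in (no verdict was returned): the bottle lies in the front lane, all five tools are in the back lane, and both leaves are shut flat, left first and then right.

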